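# Set the bench slicer to 3 and lock it

### The arm

A 6-joint arm with a two-finger parallel gripper is mounted at the origin on a cart in front of the work surface, level with it; the furniture and walls round the work are solid. World frame = base frame: x ahead of the robot, y to its left, z up, the work surface at z = 0. Lengths are in m, angles in rad, forces in N, time in s.
With the tool pointing down it reaches from about 0.35 to 0.775 m from the base axis. Payload 7.3 kg.
Tool frame: the origin (TCP) lies at the centre of the arm's flange, where the gripper is bolted on; the fingertips stand 178 mm ahead of it and the grasp point (between the pads) lies 159 mm ahead of it; z points along the fingers, y is the line along which they close (so a half turn about z gives the same grasp; the last joint's range is limited). The gripper opens to 92 mm and grips with 3 to 60 N. Pads are 19 mm wide; open, the fingers measure 130 mm over their backs; the gripper's body (75 mm by 190 mm) begins 47 mm behind the grasp point.
Start: joints at [-1.249, 0.342, 1.524, -0, 1.275, -0.146], TCP at [0.237, -0.469, 0.405] pointing down, gripper open.
Joint ranges: [-2.53, 2.53], [-0.77, 2.02], [0.04, 2.7], [-1, 4.14], [0.28, 2.66], [-3.11, 3.11]. Speed limits (rad/s): [2.57, 2.57, 3.14, 3.14, 3.14, 3.14].

### API

Orientations are given as [roll, pitch, yaw] about the fixed x, y, z axes, in that order (R = Rz(yaw) Ry(pitch) Rx(roll)).
In Python, from cell import robot, imaging, workorder gives the robot as it stands (robot), with the cameras (imaging) and the job (workorder).
- The arm moves only by the shell command python3 drive.py 'ROWS' [OPENING] [FORCE]. ROWS is a JSON list of rows, 1 to 8 of them, each of 6 numbers: dx, dy, dz in m, then a rotation vector rx, ry, rz in rad; each row shifts and turns the commanded pose from where the row before left it, along the tool's axes as they then stand; what a row does not reach is not made up. A row lasts 1/12 s, in which the tool goes at most 0.0417 m and 0.125 rad, less where a joint would pass 70% of its speed; a pose out of reach is approached as far as the arm can. OPENING is the finger opening in m, set as the command begins (- or left out keeps the last). The fingers move at their own pace and stop on an object; FORCE is the grip in N (left out, the last holds). Time passes only in rows, so rows that do not move let the fingers close. It prints the time, the measured TCP pose, the force, the opening and the grip force at its end.
- robot.observe(): the state, without advancing time (a new reading comes with each control period).
- imaging.read_camera(name): name is "side" or "top"; returns a dict with "image" (400x640x3 uint8, red, green, blue), "fx", "fy", "cx", "cy" (pixels), "pose" (4x4, takes a point from camera to world coordinates). Camera axes: x right, y down, z forward; pixel columns grow to the right and rows downward; lengths in m; the calibration is good to about 2 mm. A picture is of the moment at which its call begins. There is no depth.
- workorder.hand_in(): hands the job in; it is judged then, once.
The state is a dict: "time": time; "qpos": joint angles; "qvel": joint speeds; "joint_efforts": joint torques, N m; "tool_pos": TCP position; "tool_rot": TCP orientation; "contact_force": force on the tool from outside, world axes, zero at the start; "torque": the same for the moment, N m; "opening": finger opening in m; "grip_force": force on a finger pad.
Only numpy, scipy, OpenCV 4.12 (cv2) and the standard library are available. Lean on these libraries where they do the work, as an engineer would, in place of code of your own. Each camera call takes 0.05 s, during which the arm holds its last target. There are 200 camera calls.

### The job

Get the bench slicer ready for a 3 mm cut. First move the jar or shaker that stands in front of its controls well out of the way, to a free spot on the table where it stands upright; then lift the lock lever right up, roll the knurled thumbwheel by its edge until the 3 is centred in the window, and press the lever fully down again. Knock nothing over and leave everything else where it is.

Things in the scene. Friction and masses are not known exactly. Their poses are not given: they have to be found in the camera images.
- slicer: Bench slicer, fixed: steel pan 120 x 300 x 90 mm, deck on top (110 mm high; food holder to 161 mm at y +95; carrying grip out to y -190), grey control pod in front. Origin: on the table under the pan's centre; x to the back, y left along the deck, z up. The pod spans x -60 to -130, y -82 to +64 mm; front wall 43 mm high, then a panel sloping back, its normal leaning 40 degrees to the front.
- hood_edge (a point): Middle of the front edge of the steel drip hood that roofs wheel and window: at x -106, y -36 of the slicer, 103 mm high (underside 100 mm). The hood runs from the deck to this edge, y -86 to +14, so the wheel is reached only with the tool tilted 30 to 45 degrees, from the front and above.
- wheel_centre (a point): Middle of the knurled thumbwheel, on its axis, at x -98, y -20 of the slicer, 50 mm above the table. Black plastic, 53 mm in diameter, 16 mm wide, 30 ribs, axis along the slicer's y. About 11 mm of it stands out of the sloping panel; the panel is free for 22 mm on either side (then on the right the 13 mm high window bezel).
- thumbwheel (a joint): Wheel angle, rad: digit k is centred at k x 0.6283 (3 at 1.885); stops at 0 and 5.655. Starts between 3.1 and 5.1. Pushing the exposed rim up and away from the user (to the hood) raises it, pulling it down towards the user lowers it; it stays where left. About 2 N at the rim turn it with the lock lever up; with the lever down a brake shoe on its shaft holds it.
- digit_window (a point): Centre of the 16 mm window, in a black bezel on the panel to the right of the thumbwheel (44 mm from it along the axis), where one black numeral, 10 mm tall, on a white drum shows the setting. The drum turns with the wheel.
- lock_lever (a joint): Angle of the lock lever, rad: 0 is down (level, pointing to the front, locked), 1.45 fully up; it stays where it is left. About 4 N at the tab move it.
- lever_tab (a point): Centre of the lever's black tab, 26 mm long, 16 mm wide (along the slicer's y), 14 mm thick, on a 12 mm wide steel arm, 79 mm from the hinge. Moves with the lever; with the lever down it lies 81 mm above the table at x -151, y +42 of the slicer, 8 to 34 mm in front of the pod.
- lever_hinge (a point): Hinge axis of the lock lever, along the slicer's y, at x -72, y +42, z 80 of the slicer, left of the wheel. Fixed to the slicer.
- controls_front (a point): Point on the table 60 mm in front of the middle of the control pod (x -190, y -5 of the slicer): the working space before the controls. One of the two jars or the shaker stands within 60 mm of it at the start.
- yellow_cap_jar: Spice jar with a yellow cap, 45 mm wide, 100 mm tall, upright, near the slicer (another like it stands far back on the right); origin under its centre.
- white_cap_jar: Spice jar with a white cap, 47 mm wide, 98 mm tall, upright; origin under its centre.
- salt_shaker: Glass salt shaker, 44 mm wide up to 74 mm high, top 34 mm wide, 90 mm tall, upright; origin under its centre.
- yellow_case_b: Yellow hinged-lid case at the left of the table, 135 x 173 x 94 mm, fixed, with another one like it beside it, nearer the robot; origin under its centre.
- herb_tub: Small green deli tub, 63 mm wide, 39 mm tall, a bystander; origin under its centre.
- crumb_tub: Deli tub, pale lid, 107 mm wide, 53 mm tall, a bystander; origin under its centre.
- kraft_tub: Brown paper tub, 116 mm wide, 57 mm tall, a bystander; origin under its centre.
- tape_roll: Roll of masking tape lying flat, 98 mm wide, 25 mm tall, a bystander; origin under its centre.

How it is judged:
By the outcome, as a careful person would: the job done as asked, in the order asked, and still so for the second after the job is handed in, with the robot touching nothing.
It also fails if it takes over 72 s, if anything falls off the work surface, if the arm or the gripper's body presses on something with over 40 N, if the wrist force passes 120 N, or if a joint passes its speed limit or range.

## Working session

There is one attempt and no reset: what is moved stays moved. The work goes in short steps, Python scripts to look and compute and a shell command to move; the robot and the scene stay as the last step left them, time stands still between calls to the robot, and variables do not carry over. Pictures are saved under pics/ and viewed, at most 10 in all, crops included, and the job is handed in when it is done.

```bash
ls; mkdir -p pics; python3 - <<'E'
from cell import robot, imaging, workorder
import cv2,numpy as np
for n in ("side","top"):
    c=imaging.read_camera(n); cv2.imwrite(f"pics/{n}0.png",c["image"][:,:,::-1]); print(n,c["fx"],c["fy"],c["cx"],c["cy"]); print(np.round(c["pose"],4).tolist())
s=robot.observe(); print(s)
E
```

```text
cell.py
drive.py
pics
side 410.0071395651205 410.0071395651205 319.3231883696653 205.26311006302234
[[0.984, -0.0917, 0.1529, 0.3539], [-0.1773, -0.4154, 0.8922, -1.1011], [-0.0183, -0.905, -0.425, 0.6026], [0.0, 0.0, 0.0, 1.0]]
top 496.667383013429 496.667383013429 324.25910487556143 193.89807026607227
[[-0.0173, -0.9873, 0.158, 0.3143], [-0.9998, 0.0161, -0.0088, -0.0635], [0.0061, -0.1581, -0.9874, 1.5374], [0.0, 0.0, 0.0, 1.0]]
{'time': 0.1, 'qpos': array([-1.24900860e+00,  3.42703086e-01,  1.52490772e+00,  2.07071205e-05,
        1.27540431e+00, -1.46018595e-01]), 'qvel': array([-0.00085609, -0.00163082, -0.00323593,  0.0013594 , -0.00088484,
        0.00018071]), 'joint_efforts': array([ 1.84245015e-03, -4.32004380e+01, -2.44693619e+01,  7.19704432e-02,
        5.25564118e-02, -4.80679773e-05]), 'tool_pos': array([ 0.23671729, -0.46848403,  0.40409311]), 'tool_rot': array([-3.14018820e+00, -2.26560288e-04,  4.67800124e-01]), 'contact_force': array([-0.53798162, -0.21935577,  0.50721871]), 'torque': array([ 0.04999444, -0.0041795 ,  0.03036475]), 'grip_force': 0.0, 'opening': 0.09196286701976482}
```

View pics/side0.png

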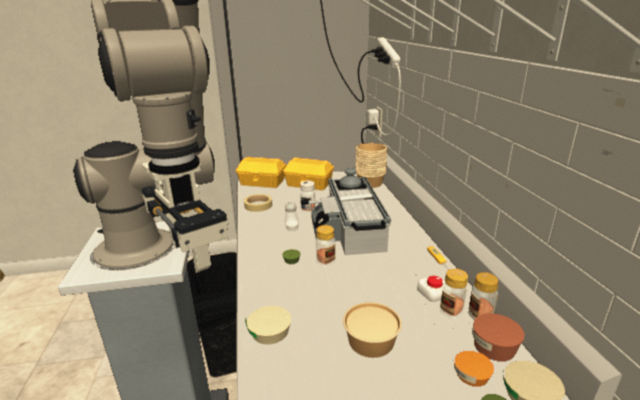

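View pics/top0.png

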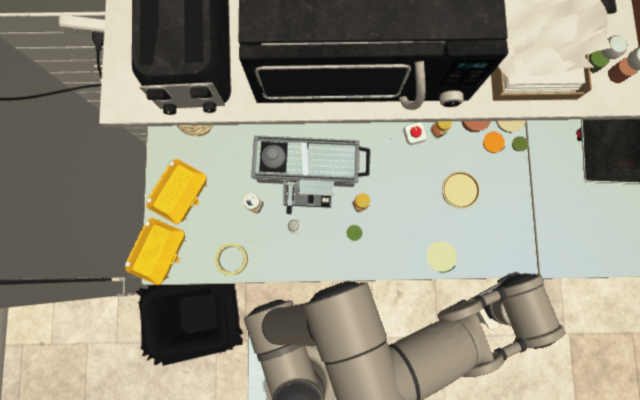

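The side view shows the shaker at about (291,215), white jar (307,195), yellow jar (326,245) and slicer pod at about (325,212). In the top view the shaker is at (293,226), the lever at (289,197) and the window at about (326,200), so the shaker is the blocker. Next I'll enlarge both.

```bash
python3 - <<'E'
import cv2
a=cv2.imread("pics/top0.png")[120:270,215:415]; cv2.imwrite("pics/topc.png",cv2.resize(a,None,fx=4,fy=4,interpolation=cv2.INTER_CUBIC))
a=cv2.imread("pics/side0.png")[160:280,235:395]; cv2.imwrite("pics/sidec.png",cv2.resize(a,None,fx=5,fy=5,interpolation=cv2.INTER_CUBIC))
E
```

```text
(no output)
```

View pics/topc.png

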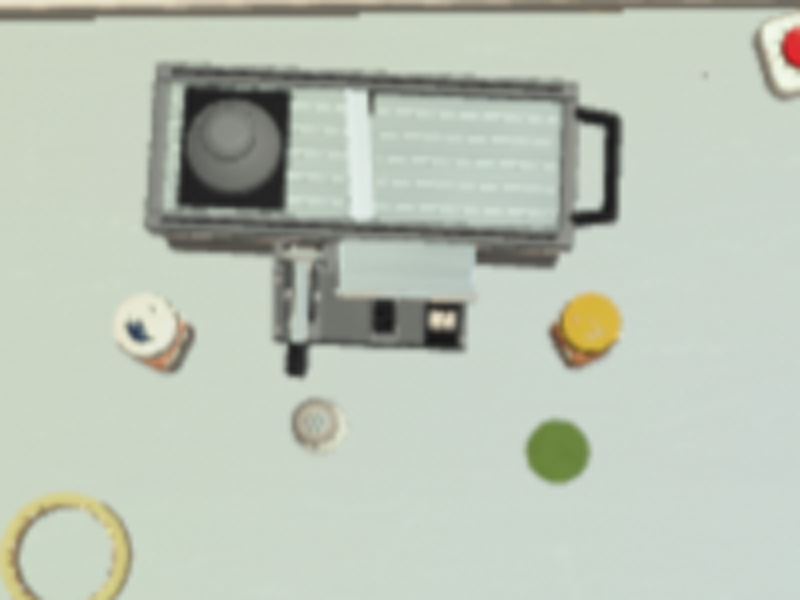

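View pics/sidec.png

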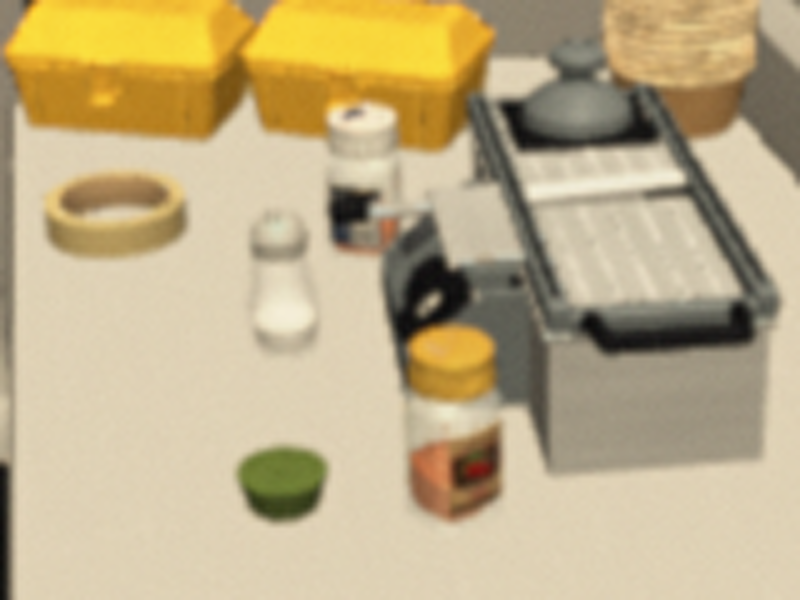

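```bash
cat > h.py <<'E'
import numpy as np
from cell import robot, imaging, workorder
from scipy.spatial.transform import Rotation as R
from scipy.optimize import least_squares
TOP=dict(f=496.6674,c=(324.2591,193.8981),P=np.array([[-0.0173,-0.9873,0.158,0.3143],[-0.9998,0.0161,-0.0088,-0.0635],[0.0061,-0.1581,-0.9874,1.5374]]))
SIDE=dict(f=410.00714,c=(319.3232,205.2631),P=np.array([[0.984,-0.0917,0.1529,0.3539],[-0.1773,-0.4154,0.8922,-1.1011],[-0.0183,-0.905,-0.425,0.6026]]))
def proj(C,p):
    q=C['P'][:,:3].T@(np.asarray(p)-C['P'][:,3]); return q[:2]/q[2]*C['f']+C['c']
def atz(C,uv,z):
    d=C['P'][:,:3]@np.r_[(np.array(uv)-C['c'])/C['f'],1]; o=C['P'][:,3]; return o+d*(z-o[2])/d[2]
def tri(uvt,uvs):
    r=least_squares(lambda p:np.r_[proj(TOP,p)-uvt,proj(SIDE,p)-uvs],[.5,0,.05]); return r.x,np.abs(r.fun).max()
tc=lambda u,v:(215+u/4,120+v/4)
sc=lambda u,v:(235+u/5,160+v/5)
E
python3 - <<'E'
from h import *
np.set_printoptions(precision=4,suppress=True)
pts=[(TOP,tc(336,296),(-.106,.014,.103)),(TOP,tc(474,299),(-.106,-.086,.103)),(TOP,tc(296,360),(-.151,.042,.088)),
(TOP,tc(384,316),(-.115,-.02,.07)),(TOP,tc(443,322),(-.118,-.064,.06)),(SIDE,sc(553,473),(-.06,-.15,0)),(SIDE,sc(761,461),(.06,-.15,0)),
(SIDE,sc(432,193),(-.106,.014,.103)),(SIDE,sc(464,262),(-.106,-.086,.103))]
def T(x,p): return np.r_[R.from_euler('z',x[2]).apply(p)[:2]+x[:2],p[2]]
f=lambda x:np.concatenate([proj(C,T(x,p))-uv for C,uv,p in pts])
r=least_squares(f,[.6,0,0],loss='soft_l1'); print("slicer",r.x); print(f(r.x).reshape(-1,2))
print("shaker top",tri(tc(318,422),sc(279,217)))
print("shaker base z0",atz(SIDE,sc(286,338),0),"cap top z.09",atz(TOP,tc(318,422),.09))
print("yj",atz(TOP,tc(591,322),.1),"wj",atz(TOP,tc(147,325),.098),"herb",atz(TOP,tc(558,451),.039),"tape",atz(TOP,tc(68,555),.025))
for n,p in dict(tab=(-.151,.042,.081),hinge=(-.072,.042,.08),wheel=(-.098,-.02,.05),cf=(-.19,-.005,0),hood=(-.106,-.036,.103)).items(): print(n,T(r.x,p))
print("case",atz(TOP,(157,252),.09),atz(TOP,(177,191),.09),"kraft",atz(TOP,(442,257),.05))
E
```

```text
slicer [ 0.6509 -0.022  -0.0479]
[[ 0.1853 -0.3278]
 [-0.1356 -0.0119]
 [ 0.2975 -0.7086]
 [-0.0701 -0.2479]
 [-0.1569  0.1885]
 [-0.0144  0.7046]
 [ 1.0118 -0.5825]
 [-1.0294 -0.5975]
 [-2.636   0.2189]]
shaker top (array([0.4561, 0.0123, 0.087 ]), np.float64(0.669324678095677))
shaker base z0 [0.4594 0.0214 0.    ] cap top z.09 [0.4539 0.0121 0.09  ]
yj [ 0.5229 -0.1886  0.1   ] wj [0.5263 0.1361 0.098 ] herb [ 0.4338 -0.1661  0.039 ] tape [0.3627 0.2048 0.025 ]
tab [0.502  0.0272 0.081 ]
hinge [0.581  0.0234 0.08  ]
wheel [ 0.552  -0.0373  0.05  ]
cf [ 0.4608 -0.0179  0.    ]
hood [ 0.5433 -0.0529  0.103 ]
case [0.3837 0.4101 0.09  ] [0.5616 0.3576 0.09  ] kraft [ 0.3564 -0.4239  0.05  ]
```

```bash
cat >> h.py <<'E'
S=np.array([.651,-.022]);YAW=-.048
def W(p): return np.r_[R.from_euler('z',YAW).apply(p)[:2]+S,p[2]]   # slicer -> world
def state():
    s=robot.observe(); return np.array(s['tool_pos']),R.from_euler('xyz',s['tool_rot']),s
def to(target_tip,Rt=None,L=.159):
    "delta in tool axes so the point L ahead of the TCP lands on target, with rotation Rt (R) reached"
    p,r,s=state(); Rt=Rt or r
    d=np.array(target_tip)-Rt.as_matrix()[:,2]*L-p
    print("t %.2f delta tool"%s['time'],np.round(r.inv().apply(d),4),"rotvec",np.round((r.inv()*Rt).as_rotvec(),4),"norm %.4f"%np.linalg.norm(d))
def down(yaw=YAW,pitch=0): return R.from_euler('z',yaw)*R.from_euler('x',np.pi)*R.from_euler('y',pitch)
E
r8='[[.0295,-.0237,.0071,0,0,0],[.0295,-.0237,.0071,0,0,0],[.0295,-.0237,.0071,0,0,0],[.0295,-.0237,.0071,0,0,0],[.0295,-.0237,.0071,0,0,0],[.0295,-.0237,.0071,0,0,0],[.0295,-.0237,.0071,0,0,0]]'
python3 drive.py '[[.0295,-.0237,.0071,0,0,0],[.0295,-.0237,.0071,0,0,0],[.0295,-.0237,.0071,0,0,0],[.0295,-.0237,.0071,0,0,0],[.0295,-.0237,.0071,0,0,0],[.0295,-.0237,.0071,0,0,0],[.0295,-.0237,.0071,0,0,0]]' 0.09
python3 drive.py '[[.0295,-.0237,.0071,0,0,0],[.0295,-.0237,.0071,0,0,0],[.0295,-.0237,.0071,0,0,0],[.0295,-.0237,.0071,0,0,0],[.0295,-.0237,.0071,0,0,0],[.0295,-.0237,.0071,0,0,0],[.0295,-.0237,.0071,0,0,0]]'
python3 drive.py '[[0,0,0,0,0,0.1032],[0,0,0,0,0,0.1032],[0,0,0,0,0,0.1032],[0,0,0,0,0,0.1032],[0,0,0,0,0,0.1032],[0,0,0,0,0,0]]'
python3 -c "
from h import *
to((.456,.013,.058),down())"
```

```text
time: 0.6
tool_pos: [0.2367, -0.4685, 0.4043]
tool_rot: [-3.141, 0.0, -0.052]
contact_force: [-0.9, -0.4, 1.2]
opening: 0.0915
grip_force: 0.0
t 0.60 delta tool [ 0.1941 -0.4921  0.1877] rotvec [-0.0007  0.0003 -0.0039] norm 0.5613Traceback (most recent call last):
  File "drive.py", line 5, in <module>
    connect(sys.argv[1:4])
    ~~~~~~~^^^^^^^^^^^^^^^
    return _default_decoder.decode(s)
           ~~~~~~~~~~~~~~~~~~~~~~~^^^
    obj, end = self.raw_decode(s, idx=_w(s, 0).end())
               ~~~~~~~~~~~~~~~^^^^^^^^^^^^^^^^^^^^^^^
    raise JSONDecodeError("Expecting value", s, err.value) from None
json.decoder.JSONDecodeError: Expecting value: line 1 column 3 (char 2)
Traceback (most recent call last):
  File "drive.py", line 5, in <module>
    connect(sys.argv[1:4])
    ~~~~~~~^^^^^^^^^^^^^^^
json.decoder.JSONDecodeError: Expecting value: line 1 column 3 (char 2)
```

The JSON needs leading zeros, so only the rotation ran. I'll go on from this pose.

```bash

python3 drive.py '[[0.0139,-0.0351,0.0065,0,0,0],[0.0139,-0.0351,0.0065,0,0,0],[0.0139,-0.0351,0.0065,0,0,0],[0.0139,-0.0351,0.0065,0,0,0],[0.0139,-0.0351,0.0065,0,0,0],[0.0139,-0.0351,0.0065,0,0,0],[0.0139,-0.0351,0.0065,0,0,0]]' 0.09 >/dev/null
python3 drive.py '[[0.0139,-0.0351,0.0065,0,0,0],[0.0139,-0.0351,0.0065,0,0,0],[0.0139,-0.0351,0.0065,0,0,0],[0.0139,-0.0351,0.0065,0,0,0],[0.0139,-0.0351,0.0065,0,0,0],[0.0139,-0.0351,0.0065,0,0,0],[0.0139,-0.0351,0.0065,0,0,0],[0,0,0,0,0,0]]'
python3 -c "
from h import *
to((.456,.013,.058),down())"
```

```text
time: 1.85
tool_pos: [0.456, 0.0177, 0.3126]
tool_rot: [-3.14, 0.0, -0.04]
contact_force: [-1.0, -1.2, -0.5]
opening: 0.0902
grip_force: 0.0
t 1.85 delta tool [0.0002 0.0049 0.0956] rotvec [-0.0017  0.0004  0.0085] norm 0.0958
```

```bash

python3 drive.py '[[0,0.002,0.02,0,0,0],[0,0,0.02,0,0,0],[0,0,0.02,0,0,0],[0,0,0.02,0,0,0],[0,0,0.0155,0,0,0],[0,0,0,0,0,0],[0,0,0,0,0,0]]'
python3 drive.py '[[0,0,0,0,0,0],[0,0,0,0,0,0],[0,0,0,0,0,0],[0,0,0,0,0,0],[0,0,0,0,0,0],[0,0,0,0,0,0],[0,0,0,0,0,0]]' 0.03 15
```

```text
time: 2.43
tool_pos: [0.4545, 0.0107, 0.2178]
tool_rot: [-3.141, 0.002, -0.046]
contact_force: [-0.4, 0.6, 0.1]
opening: 0.0902
grip_force: 0.0
time: 3.02
tool_pos: [0.4547, 0.0109, 0.2184]
tool_rot: [3.142, -0.0, -0.048]
contact_force: [0.4, 0.4, 0.7]
opening: 0.0478
grip_force: 0.4
```

```bash
python3 -c "
from h import *
to((.456,.013,.058),down())"
```

```text
t 3.02 delta tool [ 0.0012 -0.0022  0.0014] rotvec [ 0.0001 -0.0003 -0.0001] norm 0.0028
```

Finish closing, then lift 0.1 m.

```bash

python3 drive.py '[[0,0,0,0,0,0],[0,0,0,0,0,0],[0,0,0,0,0,0]]' 0.03 15
python3 drive.py '[[0,0,-0.01,0,0,0],[0,0,-0.02,0,0,0],[0,0,-0.025,0,0,0],[0,0,-0.025,0,0,0],[0,0,-0.02,0,0,0],[0,0,0,0,0,0]]'
python3 -c "
from h import *
to((.44,-.31,.16),down())
for n,C in (('k',(461,190)),('c',(442,257))): print(n,atz(TOP,C,.055))"
```

```text
time: 3.27
tool_pos: [0.4548, 0.011, 0.2183]
tool_rot: [-3.142, -0.0, -0.048]
contact_force: [-0.4, 2.8, 2.2]
opening: 0.0387
grip_force: 14.8
time: 3.77
tool_pos: [0.4556, 0.0107, 0.3215]
tool_rot: [3.141, -0.007, -0.048]
contact_force: [2.0, -1.0, -1.3]
opening: 0.0378
grip_force: 14.5
t 3.77 delta tool [-2.000e-04  3.211e-01  2.900e-03] rotvec [ 0.001  -0.0067 -0.0001] norm 0.3211
k [ 0.55670767 -0.49142197  0.055     ]
c [ 0.35623837 -0.42269332  0.055     ]
```

```bash

python3 drive.py '[[0,0.02,0,0,0,0],[0,0.03,0,0,0,0],[0,0.033,0,0,0,0],[0,0.033,0,0,0,0],[0,0.033,0,0,0,0],[0,0.033,0,0,0,0],[0,0.033,0,0,0,0],[0,0.033,0,0,0,0]]'
python3 drive.py '[[0,0.033,0,0,0,0],[0,0.025,0,0,0,0],[0,0.015,0,0,0,0],[0,0,0.025,0,0,0],[0,0,0.03,0,0,0],[0,0,0.02,0,0,0],[0,0,0,0,0,0],[0,0,0,0,0,0]]'
python3 -c "
from h import *
to((.44,-.31,.059),down()); print(robot.observe()['contact_force'])"
```

```text
time: 4.43
tool_pos: [0.4421, -0.2384, 0.3169]
tool_rot: [-3.141, 0.002, -0.048]
contact_force: [-0.0, 1.0, -1.0]
opening: 0.0383
grip_force: 14.5
time: 5.1
tool_pos: [0.4391, -0.3091, 0.2421]
tool_rot: [-3.139, 0.003, -0.048]
contact_force: [0.1, 0.2, -0.1]
opening: 0.0386
grip_force: 14.5
t 5.10 delta tool [0.001  0.0009 0.0241] rotvec [-0.0024  0.0027  0.0002] norm 0.0241
[ 0.14679452  0.23633705 -0.06595688]
```

```bash

python3 drive.py '[[0,0,0.01,0,0,0],[0,0,0.008,0,0,0],[0,0,0.004,0,0,0],[0,0,0.0015,0,0,0],[0,0,0,0,0,0],[0,0,0,0,0,0]]'
python3 drive.py '[[0,0,0,0,0,0],[0,0,0,0,0,0],[0,0,0,0,0,0],[0,0,0,0,0,0],[0,0,0,0,0,0],[0,0,0,0,0,0],[0,0,0,0,0,0]]' 0.085
python3 drive.py '[[0,0,-0.01,0,0,0],[0,0,-0.025,0,0,0],[0,0,-0.035,0,0,0],[0,0,-0.035,0,0,0],[0,0,-0.03,0,0,0],[0,0,0,0,0,0]]' 0.085
```

```text
time: 5.6
tool_pos: [0.4394, -0.3098, 0.22]
tool_rot: [3.141, -0.0, -0.048]
contact_force: [0.4, 0.1, -1.3]
opening: 0.0383
grip_force: 14.5
time: 6.18
tool_pos: [0.4392, -0.3098, 0.2198]
tool_rot: [3.141, -0.0, -0.048]
contact_force: [-0.3, 0.4, 0.1]
opening: 0.0805
grip_force: 0.0
time: 6.68
tool_pos: [0.4401, -0.3104, 0.362]
tool_rot: [3.134, -0.009, -0.048]
contact_force: [0.5, -1.6, -0.1]
opening: 0.0854
grip_force: 0.0
```

```bash
python3 -c "
from h import *
to(W([-.200,.042,.12]),down(YAW,.785),.178)
to(W([-.200,.042,.12]),down(),.178)"
```

```text
t 6.68 delta tool [-0.1301 -0.3411  0.1121] rotvec [0.0076 0.7756 0.0031] norm 0.3819
t 6.68 delta tool [-0.0038 -0.3407  0.0612] rotvec [ 0.008  -0.0094 -0.0001] norm 0.3462
```

```bash

python3 drive.py '[[0,-0.034,0,0,0,0],[0,-0.034,0,0,0,0],[0,-0.034,0,0,0,0],[0,-0.034,0,0,0,0],[0,-0.034,0,0,0,0],[0,-0.034,0,0,0,0],[0,-0.034,0,0,0,0],[0,-0.034,0,0,0,0]]' 0
python3 drive.py '[[0,-0.034,0,0,0,0],[0,-0.034,0,0,0,0],[0,0,0,0,0.11,0],[0,0,0,0,0.11,0],[0,0,0,0,0.11,0],[0,0,0,0,0.11,0],[0,0,0,0,0.11,0],[0,0,0,0,0.11,0]]'
python3 drive.py '[[0,0,0,0,0.11,0],[0,0,0,0,0,0],[0,0,0,0,0,0]]'
python3 -c "
from h import *
to(W([-.200,.042,.12]),down(YAW,.785),.178)
to(W([-.169,.042,.049]),down(YAW,.785),.178)"
```

```text
time: 7.35
tool_pos: [0.4519, -0.0365, 0.3551]
tool_rot: [3.141, -0.001, -0.048]
contact_force: [1.3, -0.1, 0.8]
opening: 0.0362
grip_force: 0.0
time: 8.02
tool_pos: [0.4553, 0.0299, 0.3554]
tool_rot: [3.141, -0.666, -0.048]
contact_force: [0.4, 0.6, -0.9]
opening: 0.0005
grip_force: 0.0
time: 8.27
tool_pos: [0.4617, 0.0243, 0.3813]
tool_rot: [-3.133, -0.739, -0.048]
contact_force: [-0.3, 0.4, -0.6]
opening: 0.0003
grip_force: 0.0
t 8.27 delta tool [-0.1906 -0.0047  0.0094] rotvec [-0.0082  0.0457 -0.0005] norm 0.1909
t 8.27 delta tool [-0.2155 -0.0041  0.0828] rotvec [-0.0082  0.0457 -0.0005] norm 0.2309
```

```bash

python3 drive.py '[[-0.03,0,0.002,0,0.012,0],[-0.03,0,0.002,0,0.011,0],[-0.03,0,0.002,0,0.011,0],[-0.03,0,0.002,0,0.011,0],[-0.03,0,0,0,0,0],[-0.025,0,0,0,0,0],[0,0,0,0,0,0],[0,0,0,0,0,0]]'
python3 -c "
from h import *
print(robot.observe()['qpos'])
to(W([-.200,.042,.12]),down(YAW,.785),.178)
to(W([-.169,.042,.049]),down(YAW,.785),.178)"
```

```text
time: 8.93
tool_pos: [0.3534, -0.0046, 0.3302]
tool_rot: [-3.079, -0.707, -0.049]
contact_force: [-0.1, -0.8, 0.5]
opening: 0.0003
grip_force: 0.0
[-0.32969276  0.00943906  2.31075121  1.03443427  0.28334565  0.33561733]
t 8.93 delta tool [-0.0758 -0.0359  0.0484] rotvec [-0.0625  0.0777 -0.0031] norm 0.0969
t 8.93 delta tool [-0.0984 -0.0312  0.1224] rotvec [-0.0625  0.0777 -0.0031] norm 0.1601
```

```bash
cat >> h.py <<'E'
import json
def log():
    s=robot.observe(); open('log.jsonl','a').write(json.dumps([list(s['qpos']),list(s['tool_pos']),list(s['tool_rot'])])+'\n')
E
python3 -c "
from h import *
log(); to(W([-.151,.042,.15]),down())"
```

```text
t 8.93 delta tool [ 0.098  -0.0319  0.1139] rotvec [-0.0601 -0.7071  0.0215] norm 0.1536
```

```bash

python3 drive.py '[[0.033,0,0,0,-0.06,0],[0.033,0,0,0,-0.06,0],[0.033,0,0,0,-0.06,0],[0,0,0,-0.01,-0.11,0],[0,0,0,-0.01,-0.11,0],[0,0,0,-0.01,-0.11,0],[0,0,0,-0.01,-0.11,0],[0,0,0,-0.01,-0.085,0.01]]' 0.05
python3 drive.py '[[0,0,0,0,0,0],[0,0,0,0,0,0]]'
python3 -c "
from h import *
log(); to(W([-.151,.042,.15]),down());print(robot.observe()['qpos'])"
```

```text
time: 9.6
tool_pos: [0.3992, -0.0041, 0.3659]
tool_rot: [-3.129, -0.09, -0.018]
contact_force: [0.2, -0.3, 0.3]
opening: 0.0474
grip_force: 0.0
time: 9.77
tool_pos: [0.399, -0.0037, 0.3651]
tool_rot: [-3.125, -0.096, -0.016]
contact_force: [-0.9, -0.8, -0.3]
opening: 0.0494
grip_force: 0.0
t 9.77 delta tool [ 0.0968 -0.0314  0.0663] rotvec [-0.018 -0.096  0.033] norm 0.1214
[-0.21440288  0.12940824  1.93340613  0.04201903  0.98802379  1.34980897]
```

```bash

python3 drive.py '[[0.032,-0.01,0.02,-0.009,-0.048,0.017],[0.032,-0.01,0.02,-0.009,-0.048,0.016],[0.032,-0.011,0.02,0,0,0],[0,0,0,0,0,0],[0,0,0,0,0,0]]' 0.04
python3 -c "
from h import *
log(); to(W([-.151,.042,.081]),down())"
```

```text
time: 10.18
tool_pos: [0.4982, 0.0252, 0.3076]
tool_rot: [-3.14, 0.005, -0.047]
contact_force: [-1.2, -0.2, 0.6]
opening: 0.0402
grip_force: 0.0
t 10.18 delta tool [ 0.0042 -0.0021  0.0676] rotvec [-0.0016  0.0047  0.0009] norm 0.0677
```

```bash

python3 drive.py '[[0.002,-0.001,0.02,0,0.004,0],[0.002,-0.001,0.02,0,0,0],[0,0,0.015,0,0,0],[0,0,0.0125,0,0,0],[0,0,0,0,0,0],[0,0,0,0,0,0]]' 0.04
python3 drive.py '[[0,0,0,0,0,0],[0,0,0,0,0,0],[0,0,0,0,0,0],[0,0,0,0,0,0],[0,0,0,0,0,0],[0,0,0,0,0,0]]' 0.005 25
python3 -c "
from h import *
log(); to(W([-.151,.042,.081]),down())"
```

```text
time: 10.68
tool_pos: [0.5009, 0.0265, 0.2432]
tool_rot: [-3.14, -0.002, -0.048]
contact_force: [0.5, -0.2, 0.3]
opening: 0.0397
grip_force: 0.0
time: 11.18
tool_pos: [0.5016, 0.0278, 0.2429]
tool_rot: [-3.137, -0.002, -0.049]
contact_force: [-0.0, 6.8, 4.2]
opening: 0.0156
grip_force: 25.0
t 11.18 delta tool [0.0006 0.0005 0.0029] rotvec [-0.0043 -0.0023 -0.0006] norm 0.0030
```

```bash

python3 drive.py '[[0.0008,0,-0.0114,0,0,0],[0.0025,0,-0.0112,0,0,0],[0.004,0,-0.0107,0,0,0],[0.0056,0,-0.01,0,0,0],[0.007,0,-0.0091,0,0,0],[0,0,0,0,0,0]]'
python3 -c "
from h import *
log(); to(W([-.072-.079*.7485,.042,.08+.079*.663+.002]),down())"
```

```text
time: 11.68
tool_pos: [0.5212, 0.0266, 0.2954]
tool_rot: [-3.138, 0.001, -0.048]
contact_force: [-3.9, 5.7, 5.9]
opening: 0.0158
grip_force: 25.0
t 11.68 delta tool [0.0009 0.0003 0.002 ] rotvec [-0.004   0.0011  0.0001] norm 0.0023
```

```bash

python3 drive.py '[[0.0082,0,-0.008,0,0,0],[0.0093,0,-0.0067,0,0,0],[0.0101,0,-0.0053,0,0,0],[0.0108,0,-0.0038,0,0,0],[0.0112,0,-0.0022,0,0,0],[0,0,0,0,0,0]]'
python3 drive.py '[[0.003,0,0,0,0,0],[0,0,0,0,0,0]]'
python3 -c "
from h import *
log(); to(W([-.072-.079*.1205,.042,.08+.079*.9927+.002]),down())"
```

```text
time: 12.18
tool_pos: [0.5711, 0.0238, 0.3212]
tool_rot: [-3.139, 0.001, -0.048]
contact_force: [-2.2, 2.7, 7.1]
opening: 0.0158
grip_force: 25.0
time: 12.35
tool_pos: [0.5731, 0.0237, 0.3214]
tool_rot: [-3.139, 0.002, -0.047]
contact_force: [-6.2, 2.6, 7.3]
opening: 0.0159
grip_force: 25.0
t 12.35 delta tool [-0.0015 -0.0001  0.002 ] rotvec [-0.0029  0.0018  0.0006] norm 0.0025
```

```bash

python3 drive.py '[[0.0025,0,0,0,0,0],[0,0,0,0,0,0],[0,0,0,0,0,0]]'
python3 drive.py '[[0,0,0,0,0,0],[0,0,0,0,0,0],[0,0,0,0,0,0],[0,0,0,0,0,0]]' 0.04
python3 drive.py '[[0,0,-0.02,0,0,0],[0,0,-0.03,0,0,0],[0,0,-0.03,0,0,0],[0,0,0,0,0,0]]'
python3 -c "
from h import *
log(); to(W([-.072-.079*.1205,.042,.08+.079*.9927+.002]),down())"
```

```text
time: 12.6
tool_pos: [0.5753, 0.0236, 0.3216]
tool_rot: [-3.139, 0.002, -0.047]
contact_force: [-7.4, 2.3, 8.9]
opening: 0.0156
grip_force: 25.0
time: 12.93
tool_pos: [0.5764, 0.023, 0.3205]
tool_rot: [-3.14, -0.001, -0.048]
contact_force: [-0.2, -0.4, 0.7]
opening: 0.0376
grip_force: 0.0
time: 13.27
tool_pos: [0.5772, 0.0228, 0.4067]
tool_rot: [-3.14, -0.012, -0.048]
contact_force: [0.9, 0.5, 0.5]
opening: 0.0399
grip_force: 0.0
t 13.27 delta tool [-0.0066 -0.0007  0.0872] rotvec [-0.0015 -0.0116  0.0004] norm 0.0874
```

```bash
cat > kin.py <<'E'
from h import *
D=[json.loads(l) for l in open('log.jsonl')]
D.append([[-1.2490086,.3427031,1.5249077,0,1.2754043,-.1460186],[.23671729,-.46848403,.40409311],[-3.1401882,-.0002266,.467800]])
Rz=lambda a:R.from_euler('z',a); Ry=lambda a:R.from_euler('y',a)
def fk(q,k):
    # h,a1,L1,a3(elbow offset),L2,d6
    h,a1,L1,a3,L2,d6=k
    r1=Rz(q[0]);r2=r1*Ry(q[1]);r3=r2*Ry(q[2])
    p=np.array([0,0,h])+r1.apply([a1,0,0])+r2.apply([0,0,L1])+r3.apply([a3,0,L2])
    r5=r3*Rz(q[3])*Ry(q[4]); p=p+r5.apply([0,0,d6])
    return p,r5*Rz(q[5])
def res(k): return np.concatenate([fk(q,k)[0]-p for q,p,_ in D])
K=least_squares(res,[.3,0,.4,0,.4,.1]).x
if __name__=='__main__':
    print(K.round(4),np.abs(res(K)).max())
    for q,p,e in D[:3]: print((fk(q,K)[1].inv()*R.from_euler('xyz',e)).as_rotvec().round(3))
E
python3 kin.py; python3 - <<'E'
from cell import robot, imaging, workorder
import cv2
c=imaging.read_camera("side"); cv2.imwrite("pics/s1.png",cv2.resize(c["image"][140:290,220:420,::-1],None,fx=4,fy=4,interpolation=cv2.INTER_CUBIC))
E
```

```text
[ 0.2912 -0.0719  0.5906  0.0651  0.4294  0.2501] 0.07667133829536545
[0.    0.    1.571]
[-0.     0.     1.571]
[0.    0.    1.571]
```

View pics/s1.png

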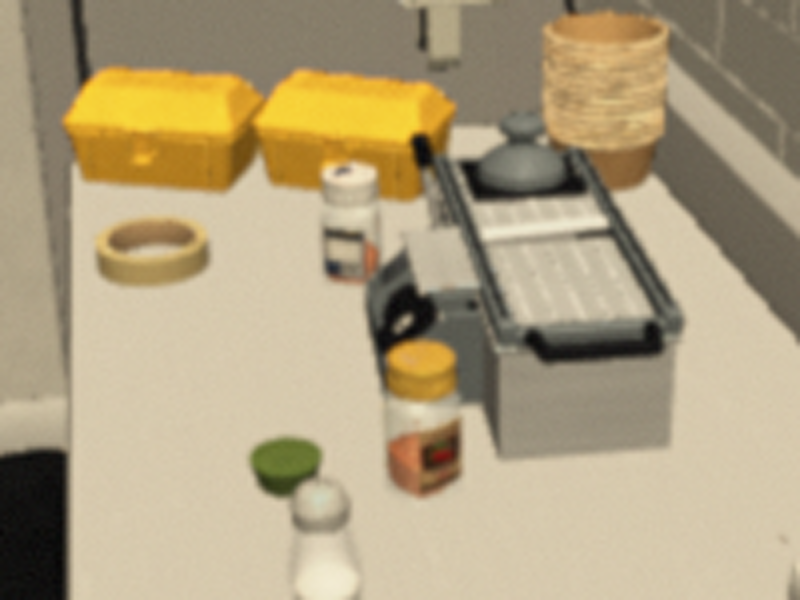

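The tab now stands up at crop (423,152), i.e. pixel (326,178), and the shaker stands upright at crop (320,540). I'll check the lever angle and refine the kinematic model.

```bash
sed -i 's/h,a1,L1,a3,L2,d6=k/h,a1,L1,a3,L2,d6,b=k/; s/apply(\[a1,0,0\])/apply([a1,b,0])/; s/\.4,\.1\])/.4,.1,0])/' kin.py
python3 kin.py; python3 - <<'E'
from kin import *
for q,p,_ in D: print((fk(q,K)[0]-p).round(3),np.round(q,2),np.round(p,3))
for t in (1.2,1.3,1.4,1.45): print(t,(proj(SIDE,W([-.072-.079*np.cos(t),.042,.08+.079*np.sin(t)]))-(220,140))*4)
E
```

```text
[0.2229 0.     0.5062 0.0465 0.3796 0.1401 0.0764] 2.2835319882230642e-06
[0.    0.    1.571]
[-0.     0.     1.571]
[0.    0.    1.571]
[-0.  0. -0.] [-0.33  0.01  2.31  1.03  0.28  0.34] [ 0.353 -0.005  0.33 ]
[ 0.  0. -0.] [-0.21  0.13  1.93  0.04  0.99  1.35] [ 0.399 -0.004  0.365]
[0. 0. 0.] [-0.1   0.4   1.73  0.    1.01  1.51] [0.498 0.025 0.308]
[0. 0. 0.] [-0.1   0.5   1.79  0.01  0.85  1.52] [0.502 0.028 0.243]
[0. 0. 0.] [-0.1   0.45  1.69  0.    1.01  1.52] [0.521 0.027 0.295]
[0. 0. 0.] [-0.09  0.51  1.51  0.    1.13  1.52] [0.573 0.024 0.321]
[-0.  0. -0.] [-0.09  0.43  1.38  0.    1.32  1.52] [0.577 0.023 0.407]
[-0. -0. -0.] [-1.25  0.34  1.52  0.    1.28 -0.15] [ 0.237 -0.468  0.404]
1.2 [402.67819998 154.56302971]
1.3 [412.56078388 150.80812659]
1.4 [422.73878338 147.98486307]
1.45 [427.90417632 146.93251166]
```

```bash
cat >> kin.py <<'E'
LO=np.array([-2.53,-.77,.04,-1,.28,-3.11]);HI=np.array([2.53,2.02,2.7,4.14,2.66,3.11])
def ik(p,r,q0):
    def f(q):
        a,b=fk(q,K); return np.r_[(a-p)*5,((b*Rz(np.pi/2)).inv()*r).as_rotvec()]
    s=least_squares(f,np.clip(q0,LO+.01,HI-.01),bounds=(LO,HI)); return s.x,np.abs(s.fun).max()
E
python3 - <<'E'
from kin import *
np.set_printoptions(precision=3,suppress=True)
n=np.array([-np.sin(np.radians(40)),0,np.cos(np.radians(40))])
top=np.array([-.098,-.02,.05])+.0265*n
t=np.array([-n[2],0,n[0]])
for name,pt in (("contact",top),("above30",top+.03*n),("low",top+.012*t)):
  for tilt in (30,35,40,45):
    r=down(YAW,np.radians(tilt)); p=W(pt)-r.as_matrix()[:,2]*.178
    out=[ik(p,r,q0) for q0 in ([-.1,.4,1.8,0,.6,1.5],[-.1,.4,2.2,3.1,.4,-1.6])]
    print(name,tilt,p,[ (o[0],round(o[1],4)) for o in out])
E
```

```text
contact 30 [ 0.446 -0.032  0.224] [(array([-0.312,  0.393,  2.117,  0.768,  0.28 ,  0.579]), np.float64(0.0794)), (array([-0.312,  0.393,  2.117,  0.769,  0.28 ,  0.579]), np.float64(0.0794))]
contact 35 [ 0.433 -0.032  0.216] [(array([-0.322,  0.432,  2.257,  2.322,  0.28 , -0.988]), np.float64(0.0613)), (array([-0.322,  0.432,  2.257,  2.323,  0.28 , -0.988]), np.float64(0.0613))]
contact 40 [ 0.421 -0.031  0.207] [(array([-0.313,  0.44 ,  2.295,  2.579,  0.32 , -1.236]), np.float64(0.0)), (array([-0.313,  0.44 ,  2.295,  2.579,  0.32 , -1.236]), np.float64(0.0))]
contact 45 [ 0.409 -0.03   0.196] [(array([-0.33 ,  0.481,  2.36 ,  2.721,  0.503, -1.399]), np.float64(0.0)), (array([-0.33 ,  0.481,  2.36 ,  2.721,  0.503, -1.399]), np.float64(0.0))]
above30 30 [ 0.427 -0.031  0.247] [(array([-0.314,  0.318,  2.152,  0.658,  0.28 ,  0.692]), np.float64(0.0509)), (array([-0.314,  0.318,  2.152,  0.658,  0.28 ,  0.692]), np.float64(0.0509))]
above30 35 [ 0.414 -0.031  0.239] [(array([-0.355,  0.349,  2.286,  2.029,  0.28 , -0.719]), np.float64(0.0629)), (array([-0.355,  0.349,  2.286,  
[... 463 characters left out ...]
33,  0.401,  2.153,  0.988,  0.28 ,  0.338]), np.float64(0.1072)), (array([-0.333,  0.401,  2.153,  0.989,  0.28 ,  0.338]), np.float64(0.1073))]
low 35 [ 0.424 -0.031  0.208] [(array([-0.32 ,  0.44 ,  2.279,  2.414,  0.28 , -1.08 ]), np.float64(0.0457)), (array([-0.32 ,  0.44 ,  2.279,  2.414,  0.28 , -1.08 ]), np.float64(0.0457))]
low 40 [ 0.412 -0.031  0.199] [(array([-0.32 ,  0.455,  2.324,  2.629,  0.36 , -1.296]), np.float64(0.0)), (array([-0.32 ,  0.455,  2.324,  2.629,  0.36 , -1.296]), np.float64(0.0))]
low 45 [ 0.4   -0.03   0.188] [(array([-0.339,  0.502,  2.389,  2.742,  0.549, -1.434]), np.float64(0.0)), (array([-0.339,  0.502,  2.389,  2.742,  0.549, -1.434]), np.float64(0.0))]
```

```bash
cat >> kin.py <<'E'
def row(pa,ra,pb,rb,n):
    w=(ra.inv()*rb).as_rotvec()/n; Q=R.from_rotvec(w).as_matrix(); A=sum(np.linalg.matrix_power(Q,k) for k in range(n))
    return np.r_[np.linalg.solve(A,ra.inv().apply(pb-pa)),w]
def pose(q): p,r=fk(q,K); return p,r*Rz(np.pi/2)
def sim(p,r,q,rows):
    for w in rows:
        p=p+r.apply(w[:3]); r=r*R.from_rotvec(w[3:]); q2,e=ik(p,r,q); print(q2.round(2),"dq%.2f"%np.abs(q2-q).max(),"e%.3f"%e,"tip",(p+r.apply([0,0,.178])).round(3)); q=q2
    return p,r,q
E
cat > plan.py <<'E'
from kin import *
np.set_printoptions(precision=4,suppress=True)
n=np.array([-np.sin(np.radians(40)),0,np.cos(np.radians(40))])
top=np.array([-.098,-.02,.05])+.0265*n
rG=down(YAW,np.radians(42)); pG=W(top+.035*n)-rG.as_matrix()[:,2]*.178
qG,e=ik(pG,rG,[-.3,.4,2.3,2.6,.4,-1.2]); print("G",qG,e)
p,r,s=state(); q=np.array(s['qpos'])
wps=[((-.25,.2,2.0,.0,.65,1.35),6),((-.27,.1,2.1,.85,.6,.55),7),((-.29,.15,2.2,1.7,.6,-.3),7),((-.32,.25,2.3,2.4,.5,-1.05),6),(qG,3)]
for w,k in wps:
    a=row(p,r,*pose(w),k).round(3); print("ROW x%d"%k,a.tolist()); p,r,q=sim(p,r,q,[a]*k)
E
python3 plan.py
```

```text
G [-0.3402  0.3532  2.3578  2.5253  0.34   -1.2019] 1.4572057211066632e-12
ROW x6 [-0.026, 0.009, 0.01, -0.01, 0.046, -0.003]
[-0.11  0.38  1.49 -0.01  1.21  1.51] dq0.11 e0.000 tip [0.56  0.013 0.216]
[-0.13  0.34  1.6  -0.01  1.1   1.49] dq0.11 e0.000 tip [0.542 0.003 0.205]
[-0.15  0.29  1.7  -0.01  1.    1.46] dq0.11 e0.000 tip [ 0.525 -0.007  0.194]
[-0.18  0.26  1.8  -0.02  0.89  1.44] dq0.11 e0.000 tip [ 0.508 -0.018  0.182]
[-0.21  0.22  1.9  -0.01  0.78  1.4 ] dq0.11 e0.000 tip [ 0.492 -0.028  0.169]
[-0.24  0.2   1.99  0.    0.66  1.36] dq0.12 e0.000 tip [ 0.477 -0.039  0.156]
ROW x7 [0.0, -0.008, -0.004, 0.051, 0.046, -0.011]
[-0.24  0.18  2.01  0.1   0.63  1.26] dq0.10 e0.000 tip [ 0.484 -0.022  0.162]
[-0.25  0.17  2.02  0.21  0.61  1.16] dq0.11 e0.000 tip [ 0.491 -0.005  0.168]
[-0.25  0.15  2.04  0.33  0.59  1.05] dq0.12 e0.000 tip [0.496 0.012 0.176]
[-0.25  0.14  2.05  0.46  0.58  0.93] dq0.13 e0.000 tip [0.501 0.029 0.184]
[-0.26  0.12  2.07  0.59  0.58  0.8 ] dq0.13 e0.000 tip [0.505 0.045 0.194]
[-0.26  0.11  2.08  0.72  0.58  0.68] dq0.13 e0.000 tip [0.508 0.062 
[... 762 characters left out ...]
e0.000 tip [0.568 0.079 0.247]
[-0.3   0.17  2.24  1.88  0.54 -0.5 ] dq0.12 e0.000 tip [0.571 0.065 0.237]
[-0.3   0.19  2.25  2.    0.51 -0.63] dq0.13 e0.000 tip [0.573 0.049 0.228]
[-0.3   0.21  2.27  2.13  0.5  -0.76] dq0.14 e0.000 tip [0.575 0.033 0.22 ]
[-0.31  0.23  2.28  2.27  0.49 -0.91] dq0.14 e0.000 tip [0.577 0.017 0.212]
[-0.31  0.25  2.3   2.41  0.5  -1.05] dq0.14 e0.000 tip [0.577 0.001 0.204]
ROW x3 [-0.025, 0.007, 0.005, -0.034, -0.092, 0.006]
[-0.32  0.28  2.32  2.44  0.44 -1.09] dq0.05 e0.000 tip [ 0.559 -0.011  0.167]
[-0.33  0.32  2.34  2.48  0.39 -1.14] dq0.05 e0.000 tip [ 0.538 -0.023  0.131]
[-0.34  0.35  2.36  2.53  0.34 -1.21] dq0.07 e0.000 tip [ 0.512 -0.034  0.097]
```

```bash

python3 drive.py '[[-0.026,0.009,0.01,-0.01,0.046,-0.003],[-0.026,0.009,0.01,-0.01,0.046,-0.003],[-0.026,0.009,0.01,-0.01,0.046,-0.003],[-0.026,0.009,0.01,-0.01,0.046,-0.003],[-0.026,0.009,0.01,-0.01,0.046,-0.003],[-0.026,0.009,0.01,-0.01,0.046,-0.003],[0,0,0,0,0,0]]' 0 >/dev/null
python3 drive.py '[[0,-0.008,-0.004,0.051,0.046,-0.011],[0,-0.008,-0.004,0.051,0.046,-0.011],[0,-0.008,-0.004,0.051,0.046,-0.011],[0,-0.008,-0.004,0.051,0.046,-0.011],[0,-0.008,-0.004,0.051,0.046,-0.011],[0,-0.008,-0.004,0.051,0.046,-0.011],[0,-0.008,-0.004,0.051,0.046,-0.011]]' >/dev/null
python3 drive.py '[[0.001,0,0.002,0.011,0.049,-0.006],[0.001,0,0.002,0.011,0.049,-0.006],[0.001,0,0.002,0.011,0.049,-0.006],[0.001,0,0.002,0.011,0.049,-0.006],[0.001,0,0.002,0.011,0.049,-0.006],[0.001,0,0.002,0.011,0.049,-0.006],[0.001,0,0.002,0.011,0.049,-0.006],[0,0,0,0,0,0]]'
sed -i 's/^wps=.*/wps=[((-.36,.25,2.3,2.4,.5,-1.05),7),(qG,4)]/' plan.py; python3 plan.py; python3 -c "
from h import *
print(robot.observe()['qpos'])"
```

```text
time: 15.15
tool_pos: [0.427, 0.0307, 0.348]
tool_rot: [-2.704, -0.939, -0.09]
contact_force: [0.3, -0.4, -0.7]
opening: 0.0004
grip_force: 0.0
G [-0.3402  0.3532  2.3578  2.5253  0.34   -1.2019] 1.4572057211066632e-12
ROW x7 [-0.006, 0.01, 0.002, -0.048, 0.009, -0.003]
[-0.31  0.16  2.22  1.76  0.57 -0.37] dq0.09 e0.000 tip [0.567 0.078 0.244]
[-0.32  0.18  2.23  1.85  0.55 -0.47] dq0.10 e0.000 tip [0.57  0.061 0.235]
[-0.33  0.19  2.25  1.95  0.52 -0.58] dq0.11 e0.000 tip [0.572 0.044 0.227]
[-0.33  0.21  2.26  2.06  0.51 -0.69] dq0.12 e0.000 tip [0.574 0.026 0.219]
[-0.34  0.23  2.28  2.17  0.5  -0.82] dq0.12 e0.000 tip [0.575 0.009 0.212]
[-0.35  0.24  2.29  2.29  0.5  -0.94] dq0.12 e0.000 tip [ 0.576 -0.009  0.205]
[-0.37  0.26  2.3   2.4   0.51 -1.06] dq0.12 e0.000 tip [ 0.575 -0.027  0.199]
ROW x4 [-0.018, 0.0, 0.004, -0.017, -0.068, -0.002]
[-0.36  0.28  2.32  2.43  0.47 -1.09] dq0.04 e0.000 tip [ 0.562 -0.029  0.172]
[-0.35  0.31  2.33  2.46  0.42 -1.12] dq0.04 e0.000 tip [ 0.547 -0.031  0.145]
[-0.34  0.33  2.34  2.49  0.38 -1.16] dq0.04 e0.000 tip [ 0.531 -0.033  0.12 ]
[-0.34  0.36  2.36  2.54  0.35 -1.21] dq0.05 e0.000 tip [ 0.512 -0.035  0.096]
[-0.30116211  0.14803657  2.20540303  1.6789321   0.60809435 -0.28276498]
```

```bash

python3 drive.py '[[-0.006,0.01,0.002,-0.048,0.009,-0.003],[-0.006,0.01,0.002,-0.048,0.009,-0.003],[-0.006,0.01,0.002,-0.048,0.009,-0.003],[-0.006,0.01,0.002,-0.048,0.009,-0.003],[-0.006,0.01,0.002,-0.048,0.009,-0.003],[-0.006,0.01,0.002,-0.048,0.009,-0.003],[-0.006,0.01,0.002,-0.048,0.009,-0.003],[0,0,0,0,0,0]]' >/dev/null
python3 drive.py '[[-0.018,0,0.004,-0.017,-0.068,-0.002],[-0.018,0,0.004,-0.017,-0.068,-0.002],[-0.018,0,0.004,-0.017,-0.068,-0.002],[-0.018,0,0.004,-0.017,-0.068,-0.002],[0,0,0,0,0,0],[0,0,0,0,0,0]]'
sed -i 's/^wps=.*/wps=[(qG,1)]/' plan.py; python3 plan.py; python3 - <<'E'
from cell import robot, imaging, workorder
import cv2
c=imaging.read_camera("top"); a=cv2.resize(c["image"][185:210,275:345,::-1],None,fx=8,fy=8,interpolation=cv2.INTER_CUBIC)
c=imaging.read_camera("side"); b=cv2.resize(c["image"][200:240,305:345,::-1],None,fx=9,fy=9,interpolation=cv2.INTER_CUBIC)
im=cv2.copyMakeBorder(a,0,400,0,0,cv2.BORDER_CONSTANT)[:600,:560]; im[200:560,:360]=b
cv2.imwrite("pics/w1.png",im)
E
```

```text
time: 16.32
tool_pos: [0.3936, -0.0288, 0.2291]
tool_rot: [-3.139, -0.735, -0.049]
contact_force: [-0.3, 0.6, 0.6]
opening: 0.0006
grip_force: 0.0
G [-0.3402  0.3532  2.3578  2.5253  0.34   -1.2019] 1.4572057211066632e-12
ROW x1 [0.0, 0.001, -0.0, -0.003, -0.002, -0.0]
[-0.34  0.35  2.36  2.53  0.34 -1.2 ] dq0.00 e0.000 tip [ 0.513 -0.036  0.097]
```

View pics/w1.png

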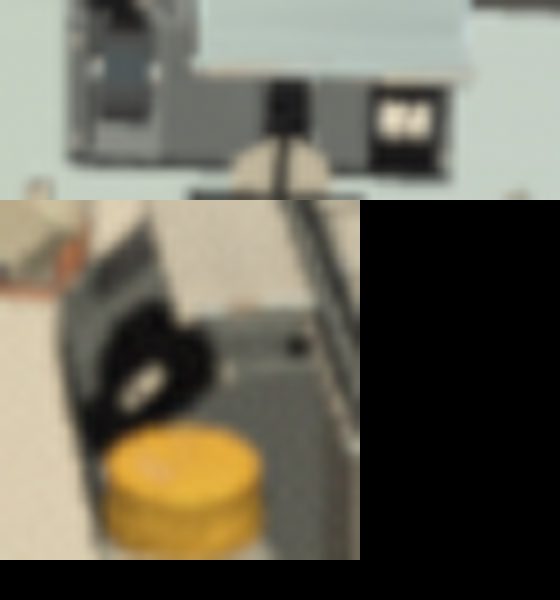

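The top part shows the window at crop (405,120), too blurry to read, and the finger seam at x 285 lined up with the wheel at x 288. I'll keep averaged window crops to compare, then touch the wheel.

```bash
cat >> h.py <<'E'
def pr():
    p,r,s=state(); tip=p+r.apply([0,0,.178]); q=R.from_euler('z',-YAW).apply(np.r_[tip[:2]-S,tip[2]])-[-.098,-.02,.05]
    a=np.radians(40); n=np.array([-np.sin(a),0,np.cos(a)]); u=np.array([np.cos(a),0,np.sin(a)])
    print("t %.2f n %.1f u %.1f y %.1f mm"%(s['time'],1e3*q@n,1e3*q@u,1e3*q[1]),"F tool",np.round(r.inv().apply(s['contact_force']),1))
def snap(name,k=4):
    import cv2
    o=[]
    for c,(y,x) in (("top",(190,315)),("side",(215,310))):
        o.append(np.mean([imaging.read_camera(c)["image"][y:y+20,x:x+20].astype(float) for _ in range(k)],0))
    np.save(f"pics/{name}.npy",o); return o
def show(names,f):
    import cv2
    rows=[np.vstack([cv2.resize(np.clip((a-0),0,255).astype(np.uint8)[:,:,::-1],(180,180),interpolation=cv2.INTER_CUBIC) for a in np.load(f"pics/{n}.npy")]) for n in names]
    cv2.imwrite(f,np.hstack(rows)[:,:800])
E
python3 drive.py '[[0.008,0,0,0,0,0],[0,0,0.015,0,0,0],[0,0,0.012,0,0,0],[0,0,0,0,0,0],[0,0,0,0,0,0]]' >/dev/null
python3 -c "
from h import *
pr(); snap('a0')"
python3 drive.py '[[0,0,0.003,0,0,0],[0,0,0.003,0,0,0],[0,0,0,0,0,0]]' >/dev/null; python3 -c "
from h import *
pr()"
```

```text
t 16.83 n 35.0 u 9.1 y 0.6 mm F tool [-0.6 -0.2 -1.3]
t 17.48 n 28.4 u 8.6 y 0.5 mm F tool [ 1.  -0.6 -0.3]
```

```bash
for i in 1; do
python3 drive.py '[[0,0,0.002,0,0,0],[0,0,0,0,0,0]]' >/dev/null; python3 -c "
from h import *
pr()"
python3 drive.py '[[0,0,0.0015,0,0,0],[0,0,0,0,0,0]]' >/dev/null; python3 -c "
from h import *
pr()"; done
```

```text
t 17.65 n 26.8 u 8.4 y 0.6 mm F tool [-0.2  0.1 -3.9]
t 17.82 n 26.0 u 8.4 y 0.6 mm F tool [  1.4   1.9 -17.5]
```

```bash

python3 drive.py '[[-0.002,0,-0.0004,0,0,0],[-0.0025,0,0,0,0,0],[-0.0025,0,0,0,0,0],[-0.0025,0,0,0,0,0]]' >/dev/null; python3 -c "
from h import *
pr()"
python3 drive.py '[[-0.0025,0,0,0,0,0],[-0.0025,0,0,0,0,0],[-0.0025,0,0,0,0,0],[0,0,0,0,0,0]]' >/dev/null; python3 -c "
from h import *
pr()"
python3 drive.py '[[0,0,-0.006,0,0,0],[0,0,0,0,0,0]]' >/dev/null; python3 -c "
from h import *
pr(); snap('a1'); show(['a0','a1'],'pics/w2.png')"
```

```text
t 18.15 n 26.2 u -0.2 y 0.6 mm F tool [  2.4   0.4 -14. ]
t 18.48 n 25.8 u -8.4 y 0.7 mm F tool [  1.3  -0.2 -13.4]
t 18.65 n 31.7 u -8.7 y 0.6 mm F tool [ 0.4 -0.7 -0.1]
```

View pics/w2.png

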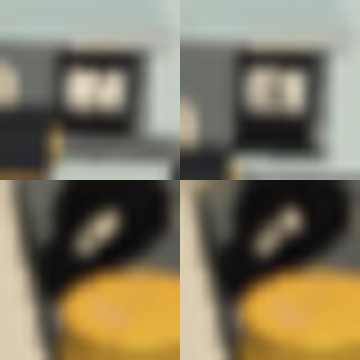

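The window pixels clearly changed, so the wheel rolls: 17 mm is about one digit. I'll continue down to the 0 stop, which I should feel as a jump in tangential force, and keep window snaps as references on the way.

```bash

P(){ python3 -c "
from h import *
pr()"; }; N(){ python3 -c "
from h import *
snap('$1',3)"; }
for k in a2 a3; do
python3 drive.py '[[0.0085,0,0,0,0,0],[0.0085,0,0,0,0,0],[0,0,0.004,0,0,0],[0,0,0.002,0,0,0],[0,0,0,0,0,0]]' >/dev/null; P
python3 drive.py '[[-0.002,0,0,0,0,0],[-0.0025,0,0,0,0,0],[-0.0025,0,0,0,0,0],[-0.0025,0,0,0,0,0],[-0.0025,0,0,0,0,0],[-0.0025,0,0,0,0,0],[-0.0025,0,0,0,0,0]]' >/dev/null; P
python3 drive.py '[[0,0,0,0,0,0],[0,0,-0.006,0,0,0],[0,0,0,0,0,0]]' >/dev/null; N $k; P; done
```

```text
t 19.47 n 26.1 u 9.5 y 0.4 mm F tool [  3.5   1.7 -16.8]
t 20.05 n 25.8 u -8.6 y 0.6 mm F tool [  2.8  -0.5 -13.4]
t 20.60 n 31.0 u -8.6 y 0.5 mm F tool [-1.   0.   0.1]
t 21.02 n 26.0 u 9.8 y 0.4 mm F tool [  5.3   2.  -15.5]
t 21.60 n 25.8 u -8.7 y 0.6 mm F tool [  1.2   0.7 -15.3]
t 22.15 n 31.0 u -8.6 y 0.5 mm F tool [-0.3  0.   0.1]
```

```bash

P(){ python3 -c "
from h import *
pr()"; }; N(){ python3 -c "
from h import *
snap('$1',3)"; }
for k in a4 a5 a6; do
python3 drive.py '[[0.0085,0,0,0,0,0],[0.0085,0,0,0,0,0],[0,0,0.004,0,0,0],[0,0,0.002,0,0,0],[0,0,0,0,0,0]]' >/dev/null
python3 drive.py '[[-0.002,0,0,0,0,0],[-0.0025,0,0,0,0,0],[-0.0025,0,0,0,0,0],[-0.0025,0,0,0,0,0],[-0.0025,0,0,0,0,0],[-0.0025,0,0,0,0,0],[-0.0025,0,0,0,0,0]]' >/dev/null; P
python3 drive.py '[[0,0,0,0,0,0],[0,0,-0.006,0,0,0],[0,0,0,0,0,0]]' >/dev/null; N $k; P; done
python3 -c "
from h import *
np.set_printoptions(linewidth=200)
show(['a3','a4','a5','a6'],'pics/w3.png')
I=[np.load(f'pics/a{i}.npy')[0].mean(2) for i in range(7)]
print('diffs',[np.abs(I[i+1]-I[i])[7:13,6:15].mean().round(1) for i in range(6)])"
```

```text
t 23.15 n 25.8 u -8.8 y 0.6 mm F tool [  1.7  -0.2 -13.1]
t 23.70 n 31.0 u -8.7 y 0.5 mm F tool [ 0.8 -0.1  1.1]
t 24.70 n 25.8 u -8.6 y 0.6 mm F tool [  1.7   0.8 -15.5]
t 25.25 n 31.0 u -8.7 y 0.5 mm F tool [-0.2 -0.8  0.3]
t 26.25 n 25.7 u -8.7 y 0.6 mm F tool [  0.6   0.6 -14.3]
t 26.80 n 31.0 u -8.7 y 0.5 mm F tool [ 0.2 -0.4  0.2]
diffs [np.float64(11.1), np.float64(7.7), np.float64(13.6), np.float64(7.3), np.float64(7.5), np.float64(11.0)]
```

View pics/w3.png

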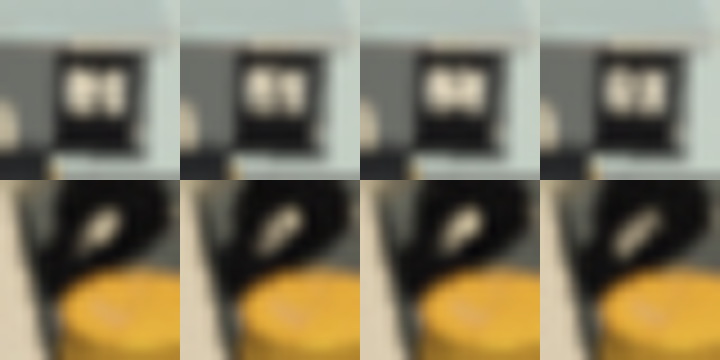

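```bash

P(){ python3 -c "
from h import *
pr()"; }; N(){ python3 -c "
from h import *
snap('$1',3)"; }
for k in a7 a8; do
python3 drive.py '[[0.0085,0,0,0,0,0],[0.0085,0,0,0,0,0],[0,0,0.004,0,0,0],[0,0,0.002,0,0,0],[0,0,0,0,0,0]]' >/dev/null;P
python3 drive.py '[[-0.002,0,0,0,0,0],[-0.0025,0,0,0,0,0],[-0.0025,0,0,0,0,0]]' >/dev/null; P
python3 drive.py '[[-0.0025,0,0,0,0,0],[-0.0025,0,0,0,0,0]]' >/dev/null; P
python3 drive.py '[[-0.0025,0,0,0,0,0],[-0.0025,0,0,0,0,0]]' >/dev/null; P
python3 drive.py '[[0,0,0,0,0,0],[0,0,-0.006,0,0,0],[0,0,0,0,0,0]]' >/dev/null; N $k; done
python3 -c "
from h import *
I=[np.load(f'pics/a{i}.npy')[0].mean(2) for i in range(9)]
print('diffs',[[int(np.abs(I[i]-I[j])[7:13,6:15].mean().round()) for i in range(9)] for j in range(9)])"
```

```text
t 27.22 n 26.0 u 10.2 y 0.4 mm F tool [  6.2   2.  -15.8]
t 27.47 n 26.0 u 8.9 y 0.1 mm F tool [ 19.   -2.1 -18.7]
t 27.63 n 25.9 u 5.9 y 0.0 mm F tool [ 22.5  -2.1 -22.9]
t 27.80 n 26.0 u 3.1 y -0.1 mm F tool [ 24.6  -2.5 -26.4]
t 28.77 n 26.0 u 9.9 y 0.4 mm F tool [  5.7   1.9 -16.4]
t 29.02 n 26.0 u 8.7 y 0.1 mm F tool [ 18.1  -1.6 -19.8]
t 29.18 n 25.9 u 5.9 y 0.0 mm F tool [ 22.7  -3.1 -23.1]
t 29.35 n 26.0 u 3.3 y -0.1 mm F tool [ 25.4  -2.1 -28.7]
diffs [[0, 11, 16, 8, 9, 5, 11, 11, 11], [11, 0, 8, 9, 5, 9, 6, 6, 6], [16, 8, 0, 14, 8, 13, 10, 10, 10], [8, 9, 14, 0, 7, 9, 8, 8, 7], [9, 5, 8, 7, 0, 7, 8, 8, 8], [5, 9, 13, 9, 7, 0, 11, 11, 11], [11, 6, 10, 8, 8, 11, 0, 0, 0], [11, 6, 10, 8, 8, 11, 0, 0, 0], [11, 6, 10, 7, 8, 11, 0, 0, 0]]
```

The wheel is at the 0 stop: the tangential force jumped to 19–25 N and the window no longer changes. Now I'll roll up 1.885 rad, about 50 mm of rim, measuring the contact travel.

```bash

P(){ python3 -c "
from h import *
pr()"; }
python3 drive.py '[[0,0,0,0,0,0]]' >/dev/null;P
python3 drive.py '[[-0.0015,0,0,0,0,0],[0,0,0,0,0,0]]' >/dev/null;P
```

```text
t 29.98 n 30.9 u -9.1 y 0.5 mm F tool [ 0.2 -0.5 -0.2]
t 30.15 n 31.0 u -10.6 y 0.6 mm F tool [-0.4 -0.   0.6]
```

```bash

P(){ python3 -c "
from h import *
pr()"; }
python3 drive.py '[[0.0015,0,0.002,0,0,0],[0,0,0.001,0,0,0],[0,0,0,0,0,0],[0,0,0.0025,0,0,0],[0,0,0,0,0,0]]' >/dev/null;P
python3 drive.py '[[0.002,0,0,0,0,0],[0.0025,0,0,0,0,0],[0.0025,0,0,0,0,0],[0.0025,0,0,0,0,0],[0.0025,0,0,0,0,0],[0.0025,0,0,0,0,0],[0.002,0,0,0,0,0],[0,0,0,0,0,0]]' >/dev/null; P
python3 drive.py '[[0,0,0,0,0,0],[0,0,-0.006,0,0,0],[0,0,0,0,0,0]]' >/dev/null; P; python3 -c "
from h import *
snap('b1',3)"
```

```text
t 30.57 n 25.9 u -8.4 y 0.6 mm F tool [  1.1   0.7 -11.4]
t 31.23 n 26.6 u 7.6 y 0.5 mm F tool [-0.4  1.1 -7.9]
t 31.48 n 32.8 u 7.8 y 0.6 mm F tool [ 0.5  0.5 -0.6]
```

```bash

P(){ python3 -c "
from h import *
pr()"; }
python3 drive.py '[[-0.0083,0,0,0,0,0],[-0.0082,0,0.0015,0,0,0],[0,0,0.002,0,0,0],[0,0,0,0,0,0],[0,0,0,0,0,0],[0,0,0,0,0,0]]' >/dev/null;P
python3 drive.py '[[0,0,0.0015,0,0,0],[0,0,0.001,0,0,0],[0,0,0,0,0,0]]' >/dev/null;P
python3 drive.py '[[0.002,0,0,0,0,0],[0.0025,0,0,0,0,0],[0.0025,0,0,0,0,0],[0.0025,0,0,0,0,0],[0.0025,0,0,0,0,0],[0.0025,0,0,0,0,0],[0.002,0,0,0,0,0],[0,0,0,0,0,0]]' >/dev/null; P
python3 drive.py '[[0,0,0,0,0,0],[0,0,-0.006,0,0,0],[0,0,0,0,0,0]]' >/dev/null; P; python3 -c "
from h import *
snap('b2',3)"
```

```text
t 32.28 n 28.1 u -7.7 y 0.4 mm F tool [-0.2  0.1 -0.2]
t 32.53 n 26.1 u -7.8 y 0.5 mm F tool [  1.    0.8 -10.7]
t 33.20 n 26.7 u 7.7 y 0.5 mm F tool [-0.8  1.3 -7.4]
t 33.45 n 32.9 u 8.0 y 0.6 mm F tool [-0.3 -0.2  0.3]
```

```bash

P(){ python3 -c "
from h import *
pr()"; }
python3 drive.py '[[-0.0068,0,0,0,0,0],[-0.0067,0,0.0015,0,0,0],[0,0,0.002,0,0,0],[0,0,0,0,0,0],[0,0,0,0,0,0],[0,0,0,0,0,0]]' >/dev/null;P
python3 drive.py '[[0,0,0.0015,0,0,0],[0,0,0.001,0,0,0],[0,0,0,0,0,0]]' >/dev/null;P
python3 drive.py '[[0.0017,0,0,0,0,0],[0.0025,0,0,0,0,0],[0.0025,0,0,0,0,0],[0.0025,0,0,0,0,0],[0,0,0,0,0,0],[0,0,0,0,0,0]]' >/dev/null; P
python3 drive.py '[[0,0,-0.006,0,0,0],[0,0,0,0,0,0]]' >/dev/null; P
python3 drive.py '[[-0.009,0,0.0015,0,0,0],[0,0,0.002,0,0,0],[0,0,0,0,0,0],[0,0,0,0,0,0],[0,0,0,0,0,0]]' >/dev/null;P
python3 drive.py '[[0,0,0.0015,0,0,0],[0,0,0.001,0,0,0],[0,0,0,0,0,0]]' >/dev/null;P
```

```text
t 34.25 n 28.2 u -4.9 y 0.5 mm F tool [-0.1 -0.2 -0.3]
t 34.50 n 26.1 u -4.9 y 0.5 mm F tool [ 1.2  0.7 -9.9]
t 35.00 n 26.6 u 3.4 y 0.5 mm F tool [-0.5  1.6 -8.7]
t 35.17 n 32.7 u 3.7 y 0.6 mm F tool [ 0.4 -0.6  0.4]
t 35.58 n 28.2 u -4.8 y 0.5 mm F tool [-0.1  1.1  0.8]
t 35.83 n 26.2 u -4.8 y 0.5 mm F tool [  1.8   1.4 -10.7]
```

```bash

P(){ python3 -c "
from h import *
pr()"; }
python3 drive.py '[[0.0023,0,0,0,0,0],[0.0025,0,0,0,0,0],[0.0025,0,0,0,0,0],[0.0025,0,0,0,0,0],[0.001,0,0,0,0,0],[0,0,0,0,0,0],[0,0,0,0,0,0]]' >/dev/null; P
python3 drive.py '[[0,0,-0.006,0,0,0],[-0.015,0,-0.006,0,0,0],[-0.015,0,-0.006,0,0,0],[0,0,0,0,0,0]]' >/dev/null; python3 -c "
from h import *
pr(); snap('b3',6); 
I=[np.load(f'pics/{k}.npy')[0].mean(2) for k in ['b3']+[f'a{i}' for i in range(7)]+['b1','b2']]
print([int(np.abs(I[0]-x)[7:13,6:15].mean().round()) for x in I])
print(I[0][5:16,4:17].astype(int))
print(I[7][5:16,4:17].astype(int))
P=np.array(W([-.098,-.064,.05])); 
for rad in (.02,.0265): print(proj(TOP,P+R.from_euler('z',YAW).apply([-.643*rad,0,.766*rad]))-(315,190))
"
```

```text
t 36.42 n 26.6 u 5.0 y 0.5 mm F tool [-0.9  1.  -8.8]
t 36.75 n 44.1 u -28.2 y 1.0 mm F tool [-0.4 -0.9  0.1]
[0, 11, 6, 9, 7, 6, 10, 6, 7, 6]
[[120 118 103 101 119 120 119 120 120 123 124 131 150]
 [107  98  66  45  53  53  48  49  49  50  57  85 134]
 [106  96  65  64  94  91  69  71  77  68  56  84 140]
 [106  97  73 105 156 159 134 143 160 128  77  85 141]
 [106  95  78 126 179 184 152 157 185 148  79  90 147]
 [106  95  78 129 175 175 130 140 172 142  77  98 152]
 [106  94  70 110 154 163 136 135 155 130  76 102 152]
 [106  94  57  69  99 114 106  99 107  92  67 103 152]
 [106  94  50  33  39  44  43  41  45  44  62 110 154]
 [105  93  48  26  24  24  25  24  25  31  69 124 165]
 [ 96  84  41  26  25  26  24  25  25  31  68 124 167]]
[[120 118 104 101 119 120 119 120 120 123 124 131 150]
 [108  98  67  46  53  52  47  49  49  50  56  85 134]
 [106  97  66  66  93  84  58  66  74  65  56  84 140]
 [106  97  73 106 150 137 121 125 155 128  77  86 142]
 [106  96  79 129 175 160 146 150 189 153  80  90 147]
 [106  95  79 134 181 174 141 153 190 153  80  98 152]
 [106  94  70 111 153 155 124 146 166 139  79 102 153]
 [106  94  56  66  91  96  82 101 107  96  68 103 153]
 [106  94  50  32  36  38  35  41  44  45  62 110 155]
 [105  93  49  26  24  24  24  24  25  31  69 125 165]
 [ 95  83  41  26  25  25  25  24  24  31  68 125 168]]
[10.68276112  8.03260798]
[10.65533248  9.16573701]
```

```bash
python3 -c "
from h import *
np.set_printoptions(linewidth=200)
ks=[f'a{i}' for i in range(7)]+['b1','b2','b3']
I=np.array([np.load(f'pics/{k}.npy')[0].mean(2) for k in ks]); J=np.array([np.load(f'pics/{k}.npy')[1].mean(2) for k in ks])
M=I.max(0)
for k in (6,9):
    D=(M-I[k])[5:15,6:16]; print(ks[k],'row centroid',(D.sum(1)@np.arange(10)/D.sum()).round(2),'col',(D.sum(0)@np.arange(10)/D.sum()).round(2)); print(D[1:8].astype(int))
"; python3 -c "
from h import *
import cv2
def up(k): 
    return [cv2.resize(np.clip((a[s]-20)*1.4,0,255).astype(np.uint8)[:,:,::-1],(380,285),interpolation=cv2.INTER_LANCZOS4) for a,s in zip(np.load(f'pics/{k}.npy'),((slice(5,14),slice(5,17)),(slice(0,11),slice(4,18))))]
A=up('a6');B=up('b3'); cv2.imwrite('pics/w4.png',np.vstack([np.hstack([A[0],B[0]]),np.hstack([A[1],B[1]])]))"
```

```text
a6 row centroid 5.49 col 3.69
[[ 0  1  3  5 10  6  1  1  0  0]
 [ 0  5 12 24 46 31  7  5  1  0]
 [ 1  6 20 39 40 30  8  8  2  0]
 [ 0  6 21 45 37 32  9  4  1  0]
 [ 0  2 10 25 43 41  6  2  0  0]
 [ 0  3  9 13 23 14  4  2  0  0]
 [ 0  6 14 19 23  3 11  5  0  0]]
b3 row centroid 5.64 col 3.91
[[ 0  2  3  4  8  6  1  0  0  0]
 [ 1  6 11 17 34 26  3  3  0  0]
 [ 1  8 14 17 27 12  3  7  1  0]
 [ 1  9 17 22 31 25 13  9  2  0]
 [ 0  7 16 23 54 53 23 13  3  0]
 [ 0  4  8  5 11 24 15 11  2  0]
 [ 0  2  6  1  0  6 11  9  1  0]]
```

View pics/w4.png

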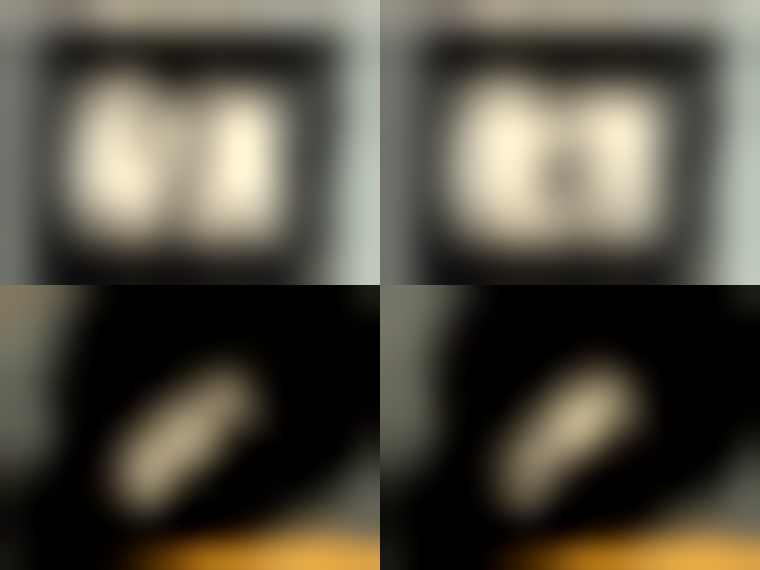

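Left is the 0-stop reference and right is the present view. At this resolution the digit can't be read outright by eye, so I'll fit a rendered drum to the window snaps.

```bash
cat > fit.py <<'E'
from h import *
import cv2,sys
ks=[f'a{i}' for i in range(7)]+['b1','b2','b3']+sys.argv[1:]
I={k:np.load(f'pics/{k}.npy')[0].mean(2)[4:15,4:17] for k in ks}
a=np.radians(40); n=np.array([-np.sin(a),0,np.cos(a)]); u=np.array([np.cos(a),0,np.sin(a)])
PX=8 # texture px/mm
def glyph(d,font,th):
    g=np.zeros((200,200),np.uint8); (w,h),_=cv2.getTextSize(str(d),font,3,th); cv2.putText(g,str(d),(100-w//2,100+h//2),font,3,255,th,cv2.LINE_AA)
    y,x=np.nonzero(g); g=g[y.min():y.max()+1,x.min():x.max()+1]; s=10*PX/g.shape[0]; return cv2.resize(g,None,fx=s,fy=s,interpolation=cv2.INTER_AREA)/255.
def strip(rd,font,th):
    pitch=rd*.6283*PX; H=int(10*pitch+8*PX*4); T=np.zeros((H,20*PX)); o=16*PX
    for d in range(10):
        g=glyph(d,font,th); c=int(o+d*pitch); x=10*PX-g.shape[1]//2; T[c-g.shape[0]//2:c-g.shape[0]//2+g.shape[0],x:x+g.shape[1]]=g
    return T,o
v=np.arange(-8,8.01,.25)   # window, mm: across (right +), up
X,Y=np.meshgrid(v,v)
def setup(rd,du,dv,sig):
    al=np.arcsin(np.clip(Y/rd,-1,1))
    P=np.array([-.098,-.064,.05])+(rd/1e3)*(np.cos(al)[...,None]*n+np.sin(al)[...,None]*u)+np.stack([0*X,-X/1e3,0*X],-1)
    uv=np.array([proj(TOP,W(p)) for p in P.reshape(-1,3)])-(315+4,190+4)+(du,dv)
    gx,gy=np.meshgrid(np.arange(13),np.arange(11))
    K=np.exp(-((gx.ravel()[:,None]-uv[:,0])**2+(gy.ravel()[:,None]-uv[:,1])**2)/2/sig**2)
    return al,K
th=np.arange(-.1,5.75,.05)
def inks(rd,al,S):
    T,o=S; out=[]
    for t in th:
        r=np.clip((o+(t-al)*rd*PX).astype(int),0,T.shape[0]-1); c=((X+10)*PX).astype(int).clip(0,20*PX-1); out.append(T[r,c].ravel())
    return np.array(out)
def run(rd,du,dv,sig,font,tk):
    al,K=setup(rd,du,dv,sig); ink=inks(rd,al,strip(rd,font,tk))@K.T; m=K.sum(1); res={}
    sel=(m>.35*m.max())
    for k in ks:
        y=I[k].ravel()[sel]; e=[]
        gy=np.repeat(np.arange(11),13)[sel]
        for q in ink:
            A=np.c_[np.ones(sel.sum()),m[sel],m[sel]*(gy-5),q[sel]]; c,*_=np.linalg.lstsq(A,y,rcond=None); e.append(np.sqrt(np.mean((A@c-y)**2)) if c[3]<0 else 99)
        res[k]=np.array(e)
    return res
if __name__=='__main__':
    best=[]
    for font,tk in ((cv2.FONT_HERSHEY_SIMPLEX,10),(cv2.FONT_HERSHEY_SIMPLEX,16)):
      for rd in (17,20,23,26):
       for dv in (-.5,0,.5,1,1.5):
        for du in (-.5,0,.5):
         for sig in (.6,.8):
          r=run(rd,du,dv,sig,font,tk); best.append((sum(r[k].min() for k in ks),font,tk,rd,dv,du,sig,[float(th[r[k].argmin()].round(2)) for k in ks]))
    best.sort(key=lambda b:b[0])
    for b in best[:10]: print(b)
E
time python3 fit.py
```

```text
(np.float64(81.90643206392215), 0, 10, 23, 1.5, -0.5, 0.8, [4.55, 3.9, 5.2, 0.4, 1.4, 5.3, 5.25, 5.25, 0.3, 0.15])
(np.float64(83.87751568162705), 0, 16, 23, 1.5, -0.5, 0.8, [4.55, 1.4, 5.2, 0.4, 4.55, 5.3, 5.25, 5.25, 0.3, 2.0])
(np.float64(86.63841189297443), 0, 10, 26, 1, -0.5, 0.8, [3.4, 1.45, 3.95, 4.1, 4.55, 5.3, 5.25, 5.25, 3.35, 1.4])
(np.float64(87.62777691027125), 0, 16, 26, 1, -0.5, 0.8, [2.15, 1.45, 3.95, 4.1, 4.55, 5.3, 4.0, 4.0, 0.3, 1.4])
(np.float64(88.1342042818474), 0, 10, 26, 1.5, -0.5, 0.8, [2.15, 3.95, 3.95, 2.1, 5.2, 5.3, 3.95, 5.25, 0.2, 0.2])
(np.float64(88.72572657829765), 0, 16, 26, 1.5, -0.5, 0.8, [2.15, 0.2, 3.95, 2.1, 5.2, 5.3, 3.95, 3.95, 0.2, 0.2])
(np.float64(89.20136561332325), 0, 16, 26, 1.5, -0.5, 0.6, [2.15, 3.95, 2.7, 0.8, 0.8, 4.05, 4.0, 2.75, 0.25, 0.75])
(np.float64(89.68768346611054), 0, 10, 26, 1.5, -0.5, 0.6, [5.3, 3.95, 2.7, 0.8, 0.8, 2.75, 5.25, 2.75, 3.4, 0.75])
(np.float64(102.85643541648382), 0, 10, 26, 0.5, -0.5, 0.8, [2.85, 1.7, 1.45, 4.15, 4.15, 4.05, 4.15, 4.05, 1.7, 1.7])
(np.float64(106.14594110811245), 0, 16, 26, 0.5, -0.5, 0.8, [4.1, 1.7, 1.45, 1.65, 4.15, 4.05, 4.15, 4.05, 1.7, 1.7])
real	1m38.106s
user	3m4.072s
sys	0m2.318s
```

```bash
cat > fit2.py <<'E'
from fit import *
Yd=np.array([I[k].ravel() for k in ks[:10]]); Yd=Yd-Yd.mean(0)
out=[]
def table(rd,du,dv,sig,S):
    al,K=setup(rd,du,dv,sig); return inks(rd,al,S)@K.T
at=lambda tab,t: tab[int(round((t+.1)/.05))]
def sse(P):
    P=P-P.mean(0); c=(P*Yd).sum()/(P*P).sum(); return (1-c*c*(P*P).sum()/(Yd*Yd).sum() if c<0 else 1)
for tk in (12,18):
  for rd in (17,20,23,26):
    S=strip(rd,0,tk)
    for dv in np.arange(-.5,3,.5):
      for du in (-1,-.5,0,.5):
        for sig in (.7,):
          tab=table(rd,du,dv,sig,S)
          for s in (.6,.63,.66,.69,.72):
            for x in np.arange(.1,1.3,.1):
              if x+5*s>5.65: continue
              for d in (-.1,0,.1):
                t=[x+5*s,x+4*s,x+3*s,x+2*s,x+s,x,0,.61,1.19,1.88+d]
                out.append((sse(np.array([at(tab,q) for q in t])),tk,rd,dv,du,s,x.round(2),d))
out.sort(); 
for o in out[:12]: print(o)
_,tk,rd,dv,du,s,x,d=out[0]; tab=table(rd,du,dv,.7,strip(rd,0,tk))
t=[x+5*s,x+4*s,x+3*s,x+2*s,x+s,x,0,.61,1.19,1.88]
for j,name in ((9,'b3'),(8,'b2'),(7,'b1'),(6,'a6')):
    r=[]
    for q in th: 
        tt=list(t); tt[j]=q; r.append(sse(np.array([at(tab,z) for z in tt])))
    o=np.argsort(r)[:6]; print(name,[(th[i].round(2),round(r[i],3)) for i in o])
E
time python3 fit2.py
```

```text
(np.float64(0.9101175540593059), 12, 26, np.float64(-0.5), -0.5, 0.72, np.float64(0.8), -0.1)
(np.float64(0.9103632164060851), 18, 26, np.float64(-0.5), -0.5, 0.72, np.float64(0.8), -0.1)
(np.float64(0.9135122959734945), 12, 26, np.float64(-0.5), -0.5, 0.72, np.float64(0.8), 0)
(np.float64(0.9148418655119529), 18, 26, np.float64(-0.5), -0.5, 0.72, np.float64(0.8), 0)
(np.float64(0.9162084072171769), 18, 26, np.float64(-0.5), -1, 0.72, np.float64(0.8), -0.1)
(np.float64(0.9162993704032607), 18, 20, np.float64(1.5), -0.5, 0.72, np.float64(0.9), -0.1)
(np.float64(0.9175265057351503), 12, 26, np.float64(-0.5), -1, 0.72, np.float64(0.8), -0.1)
(np.float64(0.9177396544121518), 12, 23, np.float64(0.0), -0.5, 0.72, np.float64(0.8), -0.1)
(np.float64(0.9180512498703952), 18, 26, np.float64(-0.5), -1, 0.72, np.float64(0.8), 0)
(np.float64(0.9185148084731058), 12, 20, np.float64(1.5), -0.5, 0.72, np.float64(0.9), -0.1)
(np.float64(0.9185239795130681), 12, 26, np.float64(-0.5), -1, 0.72, np.float64(0.8), 0)
(np.float64(0.9185666970655794), 18, 23, np.float64(0.0), -0.5, 0.72, np.float64(0.8), -0
[... 285 characters left out ...]
p.float64(-0.1), np.float64(0.909)), (np.float64(5.6), np.float64(0.91)), (np.float64(3.05), np.float64(0.91)), (np.float64(4.95), np.float64(0.911)), (np.float64(5.55), np.float64(0.911))]
b1 [(np.float64(4.35), np.float64(0.913)), (np.float64(2.55), np.float64(0.913)), (np.float64(0.6), np.float64(0.914)), (np.float64(4.4), np.float64(0.914)), (np.float64(2.5), np.float64(0.914)), (np.float64(0.65), np.float64(0.915))]
a6 [(np.float64(5.05), np.float64(0.908)), (np.float64(3.8), np.float64(0.91)), (np.float64(5.1), np.float64(0.911)), (np.float64(3.15), np.float64(0.912)), (np.float64(5.0), np.float64(0.913)), (np.float64(5.7), np.float64(0.913))]
real	0m50.141s
user	2m10.980s
sys	0m1.517s
```

Counting from the confirmed stop puts the wheel at about 1.89 rad, and the ink rows (7 to 10) match the centred 0 reference. The render fit explained too little of the image to use. Next is how to reach the lever from this wrist configuration.

```bash
python3 - <<'E'
from kin import *
np.set_printoptions(precision=2,suppress=True)
print(state()[2]['qpos'])
for th in (1.45,.7,0):
  for tilt in (42,50,58):
    r=down(YAW,np.radians(tilt)); p=W([-.072-.079*np.cos(th),.042,.08+.079*np.sin(th)])-r.as_matrix()[:,2]*.159
    for q0 in ([-.1,.4,2.2,2.6,.5,-1.3],[-.1,.4,1.8,.2,.6,1.5]):
      print(th,tilt,*ik(p,r,q0))
E
```

```text
[-0.35  0.44  2.4   2.68  0.46 -1.38]
1.45 42 [-0.14  0.35  2.2   2.72  0.28 -1.23] 0.12220634983773368
1.45 42 [-0.14  0.35  2.2   2.72  0.28 -1.23] 0.1222074715149099
1.45 50 [-0.12  0.35  2.23  2.96  0.32 -1.45] 1.8594552937331593e-10
1.45 50 [-0.12  0.35  2.23  2.96  0.32 -1.45] 9.60109812833676e-15
1.45 58 [-0.13  0.42  2.32  3.02  0.62 -1.52] 2.7491680806845935e-14
1.45 58 [-0.13  0.42  2.32  3.02  0.62 -1.52] 2.7106395371562578e-09
0.7 42 [-0.13  0.34  2.31  2.9   0.28 -1.4 ] 0.040437600272772614
0.7 42 [-0.13  0.34  2.31  2.9   0.28 -1.4 ] 0.040437616267709135
0.7 50 [-0.14  0.38  2.38  3.    0.5  -1.5 ] 8.208378421414864e-12
0.7 50 [-0.14  0.38  2.38  3.    0.5  -1.5 ] 6.305719835175694e-13
0.7 58 [-0.14  0.48  2.47  3.03  0.83 -1.55] 1.1102230246251565e-15
0.7 58 [-0.14  0.48  2.47  3.03  0.83 -1.55] 3.101364651203475e-13
0 42 [-0.13  0.45  2.37  3.    0.42 -1.51] 8.18373803131763e-10
0 42 [-0.13  0.45  2.37  3.    0.42 -1.51] 1.519617764955683e-12
0 50 [-0.14  0.55  2.47  3.04  0.75 -1.55] 7.494005416219807e-15
0 50 [-0.14  0.55  2.47  3.04  0.75 -1.55] 2.67841304690819e-14
0 58 [-0.15  0.7   2.55  3.04  1.11 -1.58] 1.319097608920572e-11
0 58 [-0.15  0.7   2.55  3.04  1.11 -1.58] 2.9921316997433967e-10
```

```bash
cat > plan2.py <<'E'
from kin import *
np.set_printoptions(precision=4,suppress=True)
def plan(segs):
    p,r,s=state(); q=np.array(s['qpos'])
    for g,tilt,k in segs:
        rb=down(YAW,np.radians(tilt)); pb=W(g)-rb.as_matrix()[:,2]*.159
        a=row(p,r,pb,rb,k).round(4); print("ROW x%d"%k,a.tolist()); p,r,q=sim(p,r,q,[a]*k)
E
python3 -c "
from plan2 import *
plan([((-.150,.03,.17),55,5),((-.112,.042,.182),55,3),((-.079,.042,.159),55,3)])"
```

```text
ROW x5 [0.0069, -0.0099, -0.0108, -0.0001, 0.0452, -0.0]
[-0.32  0.41  2.41  2.72  0.48 -1.39] dq0.04 e0.000 tip [ 0.51  -0.025  0.085]
[-0.29  0.38  2.42  2.77  0.5  -1.4 ] dq0.04 e0.000 tip [ 0.513 -0.015  0.104]
[-0.26  0.35  2.44  2.81  0.52 -1.42] dq0.05 e0.000 tip [ 0.516 -0.005  0.122]
[-0.23  0.32  2.45  2.86  0.54 -1.44] dq0.05 e0.000 tip [0.517 0.004 0.14 ]
[-0.2   0.28  2.45  2.92  0.56 -1.46] dq0.05 e0.000 tip [0.518 0.014 0.159]
ROW x3 [0.0106, -0.004, 0.008, 0.0001, -0.0001, -0.0]
[-0.17  0.28  2.42  2.94  0.53 -1.47] dq0.04 e0.000 tip [0.531 0.018 0.163]
[-0.15  0.29  2.38  2.96  0.49 -1.47] dq0.04 e0.000 tip [0.544 0.021 0.167]
[-0.13  0.29  2.34  2.98  0.46 -1.47] dq0.04 e0.000 tip [0.557 0.025 0.171]
ROW x3 [-0.0, -0.0, 0.0134, -0.0, 0.0, -0.0]
[-0.13  0.33  2.32  2.99  0.47 -1.48] dq0.04 e0.000 tip [0.568 0.024 0.164]
[-0.13  0.36  2.3   3.    0.48 -1.49] dq0.03 e0.000 tip [0.579 0.023 0.156]
[-0.13  0.39  2.28  3.01  0.5  -1.5 ] dq0.03 e0.000 tip [0.59  0.023 0.148]
```

```bash

python3 drive.py '[[0.0069,-0.0099,-0.0108,0,0.0452,0],[0.0069,-0.0099,-0.0108,0,0.0452,0],[0.0069,-0.0099,-0.0108,0,0.0452,0],[0.0069,-0.0099,-0.0108,0,0.0452,0],[0.0069,-0.0099,-0.0108,0,0.0452,0],[0,0,0,0,0,0]]' 0.045 >/dev/null
python3 drive.py '[[0.0106,-0.004,0.008,0,0,0],[0.0106,-0.004,0.008,0,0,0],[0.0106,-0.004,0.008,0,0,0],[0,0,0,0,0,0],[0,0,0,0,0,0]]'
python3 -c "
from plan2 import *
plan([((-.079,.042,.159),55,3)])"
```

```text
time: 38.27
tool_pos: [0.411, 0.0314, 0.2729]
tool_rot: [-3.141, -0.959, -0.048]
contact_force: [0.0, -0.2, -0.4]
opening: 0.0451
grip_force: 0.0
ROW x3 [0.0001, -0.0001, 0.0134, -0.0001, 0.0003, 0.0]
[-0.13  0.33  2.32  2.99  0.47 -1.48] dq0.04 e0.000 tip [0.568 0.024 0.163]
[-0.13  0.36  2.3   3.    0.49 -1.49] dq0.03 e0.000 tip [0.579 0.024 0.156]
[-0.13  0.39  2.28  3.01  0.5  -1.5 ] dq0.03 e0.000 tip [0.59  0.023 0.148]
```

```bash

python3 drive.py '[[0,0,0.0134,0,0,0],[0,0,0.0134,0,0,0],[0,0,0.0134,0,0,0],[0,0,0,0,0,0],[0,0,0,0,0,0]]'
python3 drive.py '[[0,0,0,0,0,0],[0,0,0,0,0,0],[0,0,0,0,0,0],[0,0,0,0,0,0],[0,0,0,0,0,0],[0,0,0,0,0,0]]' 0.005 25
python3 - <<'E'
from kin import *
np.set_printoptions(precision=4,suppress=True)
p,r,s=state(); g=p+r.apply([0,0,.159]); v=g-W([-.072,.042,.08]); v=R.from_euler('z',-YAW).apply(v); rad=np.hypot(v[0],v[2]); t0=np.arctan2(v[2],-v[0]); print(v,rad,t0)
ts=np.linspace(t0,-.03,13); P=np.c_[-rad*np.cos(ts),0*ts,rad*np.sin(ts)]
for d in np.diff(P,axis=0): print(r.inv().apply(R.from_euler('z',YAW).apply(d)))
E
```

```text
time: 38.68
tool_pos: [0.443, 0.0296, 0.2493]
tool_rot: [-3.141, -0.957, -0.049]
contact_force: [0.7, -0.9, -0.6]
opening: 0.0447
grip_force: 0.0
time: 39.18
tool_pos: [0.4436, 0.0302, 0.2505]
tool_rot: [-3.141, -0.961, -0.047]
contact_force: [-3.0, 3.2, 2.2]
opening: 0.0156
grip_force: 25.0
[-0.0073  0.0004  0.0794] 0.07974121177061132 1.4786028771576756
[-0.0069 -0.     -0.0072]
[-0.0078 -0.     -0.0063]
[-0.0085 -0.     -0.0053]
[-0.0091 -0.     -0.0042]
[-0.0096 -0.     -0.003 ]
[-0.0099 -0.     -0.0018]
[-0.01   -0.     -0.0005]
[-0.01   -0.      0.0007]
[-0.0098 -0.      0.002 ]
[-0.0095 -0.      0.0032]
[-0.009  -0.      0.0044]
[-0.0084  0.      0.0055]
```

```bash

python3 drive.py '[[-0.0069,0,-0.0072,0,0,0],[-0.0078,0,-0.0063,0,0,0],[-0.0085,0,-0.0053,0,0,0],[-0.0091,0,-0.0042,0,0,0],[-0.0096,0,-0.003,0,0,0],[-0.0099,0,-0.0018,0,0,0]]'
python3 drive.py '[[-0.01,0,-0.0005,0,0,0],[-0.01,0,0.0007,0,0,0],[-0.0098,0,0.002,0,0,0],[-0.0095,0,0.0032,0,0,0],[-0.009,0,0.0044,0,0,0],[0,0,0,0,0,0]]'
python3 drive.py '[[-0.0042,0,0.0028,0,0,0],[-0.0042,0,0.0027,0,0,0],[0,0,0,0,0,0]]'
python3 - <<'E'
from kin import *
p,r,s=state(); g=p+r.apply([0,0,.159]); v=R.from_euler('z',-YAW).apply(g-W([-.072,.042,.08])); print(v.round(4),np.hypot(v[0],v[2]),np.arctan2(v[2],-v[0]))
E
```

```text
time: 39.68
tool_pos: [0.3927, 0.0329, 0.2249]
tool_rot: [3.141, -0.968, -0.044]
contact_force: [9.6, 8.8, 0.0]
opening: 0.016
grip_force: 25.0
time: 40.18
tool_pos: [0.372, 0.0341, 0.1779]
tool_rot: [-3.141, -0.961, -0.045]
contact_force: [2.0, 8.1, 0.1]
opening: 0.0161
grip_force: 25.0
time: 40.43
tool_pos: [0.3714, 0.0342, 0.1689]
tool_rot: [-3.141, -0.963, -0.046]
contact_force: [-3.1, 7.1, 7.6]
opening: 0.0159
grip_force: 25.0
[-0.0794  0.0012 -0.0019] 0.07944443654403573 -0.023876528530130652
```

```bash

python3 drive.py '[[-0.0016,0,0.0012,0,0,0],[-0.0016,0,0.0012,0,0,0],[0,0,0,0,0,0]]'
python3 drive.py '[[0,0,0,0,0,0],[0,0,0,0,0,0],[0,0,0,0,0,0],[0,0,0,0,0,0],[0,0,0,0,0,0]]' 0.045
python3 drive.py '[[0,0,-0.02,0,0,0],[0,0,-0.03,0,0,0],[0.015,0,-0.01,0,0,0],[0.02,0,0,0,0,0],[0,0,0,0,0,0],[0,0,0,0,0,0]]' 0
python3 -c "
from plan2 import *
plan([((-.173,.042,.120),55,2),((-.166,.042,.107),55,1)])"
```

```text
time: 40.68
tool_pos: [0.3712, 0.0343, 0.1666]
tool_rot: [-3.141, -0.969, -0.045]
contact_force: [-14.3, 6.7, 25.6]
opening: 0.0158
grip_force: 25.0
time: 41.1
tool_pos: [0.3717, 0.0333, 0.1644]
tool_rot: [-3.141, -0.96, -0.049]
contact_force: [-0.4, 0.0, -0.6]
opening: 0.0428
grip_force: 0.0
time: 41.6
tool_pos: [0.343, 0.0347, 0.2285]
tool_rot: [3.141, -0.964, -0.048]
contact_force: [-1.1, 0.0, 0.4]
opening: 0.0095
grip_force: 0.0
ROW x2 [-0.0051, -0.0001, 0.0079, 0.0, -0.0022, 0.0001]
[-0.16  0.43  2.56  3.02  0.82 -1.55] dq0.04 e0.000 tip [0.492 0.028 0.118]
[-0.16  0.47  2.56  3.02  0.85 -1.55] dq0.04 e0.000 tip [0.496 0.028 0.109]
ROW x1 [-0.0065, 0.0001, 0.0131, 0.0001, 0.0, -0.0001]
[-0.15  0.53  2.55  3.03  0.89 -1.56] dq0.06 e0.000 tip [0.503 0.027 0.096]
```

Pressing gave 25.6 N against the bottom stop. I'll back away and check everything in the last picture.

```bash

python3 drive.py '[[0,0,-0.03,0,0,0],[0,0,-0.02,0,0,0],[0,0,0,0,0,0],[0,0,0,0,0,0]]'
python3 - <<'E'
from h import *
import cv2
snap('c1',6)
f=lambda k:np.load(f'pics/{k}.npy')[0].mean(2)
print("top diff c1-b3",np.abs(f('c1')-f('b3'))[7:13,6:15].mean().round(2),[ (k,np.abs(f('c1')-f(k))[7:13,6:15].mean().round(1)) for k in ('a6','b2')])
f=lambda k:np.load(f'pics/{k}.npy')[1].mean(2); print("side",np.abs(f('c1')-f('b3'))[2:9,6:14].mean().round(2))
t=imaging.read_camera("top")["image"][125:275,220:420,::-1]; s=imaging.read_camera("side")["image"][150:300,230:430,::-1]
cv2.imwrite("pics/end.png",np.hstack([cv2.resize(x,(400,300),interpolation=cv2.INTER_CUBIC) for x in (t,s)]))
for a in (0,.3,1.45): print(a,(proj(SIDE,W([-.072-.079*np.cos(a),.042,.08+.079*np.sin(a)]))-(230,150))*2,(proj(TOP,W([-.072-.079*np.cos(a),.042,.08+.079*np.sin(a)]))-(220,125))*2)
E
```

```text
time: 41.93
tool_pos: [0.3012, 0.0367, 0.2559]
tool_rot: [-3.141, -0.96, -0.049]
contact_force: [0.2, -0.4, 0.7]
opening: 0.0003
grip_force: 0.0
top diff c1-b3 1.8 [('a6', np.float64(6.5)), ('b2', np.float64(6.5))]
side 0.71
0 [149.44373837 104.40637449] [138.94107174 169.1759525 ]
0.3 [151.24711326  90.24180107] [138.03061288 164.73459202]
1.45 [193.95208816  53.46625583] [137.49307207 113.27317562]
```

View pics/end.png

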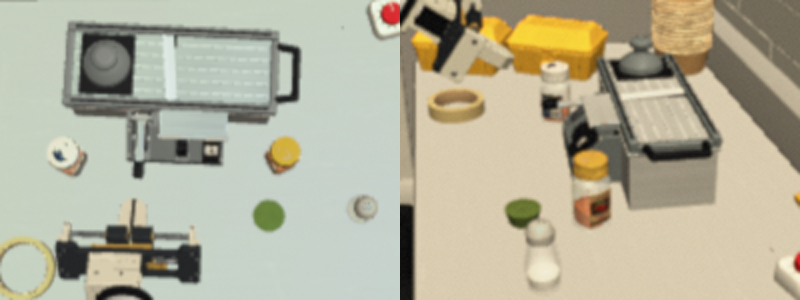

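The lever tab is at (138,168), which matches θ=0, the shaker stands upright at right (365,207), and nothing else moved. I'll check whether that 1.8 window difference is only shading.

```bash
python3 - <<'E'
from h import *
np.set_printoptions(linewidth=160)
f=lambda k:np.load(f'pics/{k}.npy')[0].mean(2)
print((f('c1')-f('b3'))[3:16,3:18].round(0).astype(int))
E
```

```text
[[3 3 3 3 3 3 2 3 3 3 3 3 2 3 2]
 [2 2 2 2 2 3 3 2 2 3 3 2 2 3 3]
 [2 2 2 2 2 1 2 2 2 2 2 2 2 2 3]
 [1 2 2 1 1 1 0 1 1 1 1 1 1 2 3]
 [2 2 2 1 2 1 2 1 1 2 1 1 1 2 3]
 [2 2 1 1 2 2 3 2 2 3 2 1 2 2 3]
 [1 2 2 1 2 3 3 2 2 2 2 1 1 2 3]
 [2 2 1 1 2 3 2 2 2 3 2 1 2 2 3]
 [2 2 1 1 2 2 2 2 2 2 2 1 2 3 3]
 [2 2 2 1 1 2 2 2 2 2 2 1 2 3 3]
 [2 1 1 1 0 1 1 1 1 1 1 2 2 2 3]
 [2 2 2 1 0 1 1 1 0 1 0 2 2 2 3]
 [2 1 1 1 0 0 0 1 0 0 0 1 2 3 3]]
```

The difference is a uniform brightness change, so the drum has not moved. Handing in.

```bash
python3 -c "
from cell import robot, imaging, workorder
print(workorder.hand_in())"
```

```text
the job is handed in; nothing more can be done
None
```

I've handed the job in at about 42 s. The shaker stands upright well clear, and the lever went fully up, then was pressed fully down to its stop. I set the wheel to 3 by rolling about 50 mm up from the 0 stop, because the window was too blurry in the cameras to read the digit directly.

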